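# Nudge a lino block onto its register pins

### The job

The mounted lino block has been laid on the register board out of place and is riding up on the board's two locating pins. With the fingertips against its edges, nudge it up to the wooden back stop and sideways until both its holes drop over the pins and it lies flat on the board. Only push it, never lift or pick it up; keep the fingers off the carved lino, and leave the ink tin, the roller and the ink knife where they are.

Things in the scene. Friction and masses are not known exactly. Their poses are not given: they have to be found in the camera images.
- board: Register board, white-faced plywood, fixed: 260 (x) x 360 (y) x 18 mm thick on the bench. Origin: centre of its underside; x points to the back stop (away from the robot at yaw 0), y left. Two steel pins, 8 mm in diameter, with hemispherical tops, stand 8 mm above its top at board x +69.5, y +70 and -70 mm, evenly about its centre line; hidden by the block at first.
- stop (a point): Middle of the back stop's near face, at the board's top (board x +100, y 0 mm). The stop is a straight hardwood batten 25 mm wide and 18 mm high along the board's whole far edge.
- seat (a point): Where the block's origin lies when it is seated: board x +24.5, y 0 mm, on the board's top. The block's far edge is then 0.5 mm from the stop, and two pencilled corner marks on the board frame its near corners.
- block: Loose plywood block 150 (x) x 200 (y) x 12 mm thick, 0.2 to 0.4 kg; slides under a few N on an edge. Origin: centre of its underside; x points to its far edge, which meets the stop. Two round through holes, 10.5 mm in diameter, at block x +45, y +70 and -70 mm. Over the pins it lies level on the board, and the pins stop it sliding.
- block_near (a point): Middle of the block's near edge, at its underside (block x -75, y 0 mm). At the start it lies on the board, the far part resting on the pin tops, which tilts the block by about 0.06 rad (far edge 9 mm up). Start: up to 45 mm too far left or right, 10 to 18 mm short of the seat, turned by up to 0.06 rad from the board.
- lino: Carved lino glued on the block, dark brown with pale cuts: 90 (x) x 180 (y) x 3.2 mm, centred at block x -22, y 0, so bare wood is left: 8 mm along the near edge, 10 mm at each side, 52 mm along the far edge. Origin: centre of its underside. Not to be touched.
- hole_left (a point): Centre of the block's left (+y) hole, on the block's underside.
- hole_right (a point): Centre of the block's right (-y) hole, on the block's underside.
- pin_left (a point): Foot of the left (+y) pin's axis, on the board's top.
- pin_right (a point): Foot of the right (-y) pin's axis, on the board's top.
- ink_tin: Ink tin, 87 mm in diameter, 60 mm high, standing on the bench beside the board (left or right). Origin: centre of its underside. Leave alone.
- roller: Ink roller: black rubber roll 38 mm in diameter and 100 mm long, with a wire frame and a wooden handle to about 167 mm behind the roll, lying on the bench beside the board, on the side where the tin is not. Origin: bench point under the middle of the roll; the handle points to its -x. Leave alone.
- ink_knife: Ink knife: flat steel blade 36 mm wide and a dark wooden handle, 208 mm long in all, at most 14 mm high, lying on the bench beyond the back stop, roughly along it. Origin: on its underside, 2 mm behind the handle's front end; the blade points to its +x. Leave alone.
Not all that is in view belongs to the job. There is more than one size of the block; the one meant has the size given above.

How it is judged:
By the outcome, as a careful person would: the job done as asked, in the order asked, and still so for the second after the job is handed in, with the robot touching nothing.
It also fails if it takes over 58 s, if anything falls off the work surface, if the arm or the gripper's body presses on something with over 40 N, if the wrist force passes 120 N, or if a joint passes its speed limit or range.

### The arm

A 6-joint arm with a two-finger parallel gripper is mounted at the origin on the work surface. World frame = base frame: x ahead of the robot, y to its left, z up, the work surface at z = 0. Lengths are in m, angles in rad, forces in N, time in s.
With the tool pointing down it reaches from about 0.325 to 0.775 m from the base axis. Payload 5.5 kg.
Tool frame: the origin (TCP) lies midway between the tips of the shut fingers; the grasp point (between the pads) lies 19 mm behind it; z points along the fingers, x is the direction in which the jaws open and shut, and the axes are right-handed (so a half turn about z gives the same grasp; the last joint's range is limited). The gripper opens to 85 mm and grips with 20 to 120 N. Pads are 22 mm wide; open, the fingers measure 114 mm over their backs; the gripper's body (76 mm by 85 mm) begins 54 mm behind the grasp point. The pads swing forward as they close: fully open they stand 13 mm farther back than shut.
Start: joints at [1.163, 0.091, 1.231, -0, 1.82, -0.057], TCP at [0.206, 0.563, 0.192] pointing down, gripper open.
Joint ranges: [-2.87, 2.87], [-0.86, 2.18], [0.17, 2.46], [-1.51, 4.65], [0.06, 2.69], [-2.65, 2.65]. Speed limits (rad/s): [2.57, 2.57, 3.01, 3.14, 3.14, 3.14].

### API

Orientations are given as a 3x3 rotation matrix whose columns are the frame's x, y, z axes.
In Python, from plant import arm gives the robot as it stands. The module is installed in compiled form; this text tells all that it offers.
- The arm moves only by the tool step_arm, never from a script. Its argument "commands" is a list of rows, each an object of numbers: "grip": the opening in per cent of the stroke, from 0 (shut) to 100 (fully open); "tx", "ty", "tz": the shift along the tool's x, y, z in mm; "roll": the turn about the tool's z in rad. A call has 1 to 5 rows; each row is the pose to reach, as a shift and turn from the pose commanded when the call began, along the tool's axes at that moment; what a row does not reach only later rows make up. A row lasts 1/12 s, in which the tool goes at most 41.7 mm and 7.16 degrees, less where a joint would pass 70% of its speed; a pose out of reach is approached as far as the arm can. A call with a gripper value outside its range is refused whole. The fingers move at their own pace and stop on an object; the grip force is fixed at half the most. Time passes only in rows, so rows that repeat a pose let the fingers close. It gives the time, the measured TCP pose, the force and the opening at its end, in the units of the state.
- arm.observe(): the state, without advancing time (a new reading comes with each control period).
- arm.get_image(name): name is "scene" or "side" or "wrist"; returns a dict with "image" (420x560x3 uint8, red, green, blue), "fx", "fy", "cx", "cy" (pixels), "R" (3x3) and "t" (3): a world point X has camera coordinates R X + t. Camera axes: x right, y down, z forward; pixel columns grow to the right and rows downward; lengths in m; the calibration is good to about 2 mm. A picture is of the moment at which its call begins. There is no depth.
- arm.hand_in(): hands the job in, once; it reports no verdict.
Trained networks look in a picture, given as the dict that the camera call returned (one of the last four; its "shot" number tells which), for a name from the list of things; names that differ only in an ending like _2 or _b are one class to them, and where a whole thing is asked for, a point or a joint stands for the part that bears it (a point fixed in the world has none). Each returns a list of dicts, best first, with "confidence" (0 to 1); they miss things now and then, are a little off and sometimes report something else, mostly with a low value. They report only what shows in the picture. A call takes as long as a camera call. They do not tell look-alikes from the thing itself.
- arm.spot_in(picture, query): "bbox" ([left, top, right, bottom] in pixels, round what is visible of it).
- arm.mark_of(picture, query): "centre" ([row, column] in pixels: a listed point, or the origin of a listed thing).
The state is a dict: "clock": time; "qpos": joint angles; "joint_vel": joint speeds; "joint_torque": joint torques, N m; "tcp_pos": TCP position; "ee_rot": TCP orientation; "contact_force": force on the tool from outside, world axes, zero at the start; "wrist_torque": the same for the moment, N m; "finger_gap": finger opening in m.
Only numpy, scipy, OpenCV 4.12 (cv2) and the standard library are available. Lean on these libraries where they do the work, as an engineer would, in place of code of your own. Each camera call takes 0.05 s, during which the arm holds its last target.

## Working session

There is one attempt and no reset: what is moved stays moved. The work goes in short steps, Python scripts to look and compute and a tool call to move; the robot and the scene stay as the last step left them, time stands still between calls to the robot, and variables do not carry over. Pictures are saved under pics/ and viewed, and the job is handed in when it is done.

Besides the shell and the picture viewer there is one more tool, called after "Call:" as a command line: name --argument value ..., lists and objects as JSON in quotes. step_arm: Moves the arm, as the interface text tells. Its arguments: {"type":"object","properties":{"commands":{"type":"array"}},"required":["commands"]}

```bash
mkdir -p pics; cat > h.py <<'E'
import numpy as np,cv2
from plant import arm
def save(p,n): cv2.imwrite('pics/'+n+'.png',cv2.cvtColor(p['image'],cv2.COLOR_RGB2BGR))
def ray(p,r,c,z):
    R=np.array(p['R']);t=np.array(p['t'])
    d=R.T@np.array([(c-p['cx'])/p['fx'],(r-p['cy'])/p['fy'],1]);o=-R.T@t
    return o+d*(z-o[2])/d[2]
def proj(p,X):
    q=np.array(p['R'])@np.array(X)+np.array(p['t']); return p['fy']*q[1]/q[2]+p['cy'],p['fx']*q[0]/q[2]+p['cx']
E
python3 - <<'E'
from h import *
np.set_printoptions(precision=4,suppress=True)
o=arm.observe();print(o['clock'],o['tcp_pos'],o['ee_rot'],o['finger_gap'],o['contact_force'])
Z=dict(board=0,stop=.018,block=.024,block_near=.018,lino=.035,hole_left=.025,hole_right=.025,ink_tin=0,roller=0,ink_knife=0)
for n in('scene','side'):
    p=arm.get_image(n);save(p,n+'0');print(n,-np.array(p['R']).T@p['t'])
    for q in Z:
        for m in arm.mark_of(p,q)[:3]:print(q,round(m['confidence'],2),np.round(m['centre']),ray(p,*m['centre'],Z[q])[:2])
E
```

```text
0.0 [0.2061 0.5631 0.1907] [[ 0.3437  0.9391 -0.0008]
 [ 0.9391 -0.3437 -0.0018]
 [-0.0019 -0.0001 -1.    ]] 0.08560762756447228 [-0.675   0.2026 -0.8055]
scene [1.1028 0.5124 0.8745]
board 0.49 [208. 247.] [ 0.5088 -0.0766]
stop 0.75 [204. 262.] [ 0.487  -0.0437]
stop 0.65 [236. 211.] [ 0.6436 -0.0749]
block 0.95 [219. 243.] [ 0.5587 -0.0452]
block 0.87 [360. 340.] [0.7217 0.3438]
block 0.85 [141. 253.] [ 0.312 -0.223]
block_near 0.84 [202. 262.] [ 0.4815 -0.0489]
block_near 0.76 [346. 315.] [0.7256 0.287 ]
block_near 0.72 [130. 242.] [ 0.2865 -0.2885]
lino 0.93 [129. 249.] [ 0.2846 -0.2588]
lino 0.85 [210. 247.] [ 0.5375 -0.0498]
lino 0.75 [353. 337.] [0.7191 0.3336]
hole_left 0.69 [131. 272.] [ 0.2392 -0.2078]
hole_left 0.58 [339. 367.] [0.6532 0.3614]
hole_left 0.57 [245. 248.] [0.6136 0.0179]
hole_right 0.87 [387. 358.] [0.7466 0.3979]
hole_right 0.7 [149. 251.] [ 0.3418 -0.2025]
hole_right 0.57 [216. 210.] [ 0.6007 -0.1154]
ink_tin 0.86 [180. 153.] [ 0.5826 -0.3538]
roller 0.9 [274. 330.] [0.5501 0.2074]
roller 0.55 [246. 249.] [0.6008 0.0094]
ink_knife 0.61 [262. 183.] [ 0.7304 -0.0843]
side [0.4241 0.8682 0.7489]
stop 0.66 [179. 221.] [ 0.643  -0.0783]
block 0.68 [150. 376.] [ 0.2744 -0.2301]
block 0.58 [328. 146.] [0.6928 0.3578]
block 0.57 [188. 258.] [ 0.5511 -0.0457]
block_near 0.83 [142. 378.] [ 0.2679 -0.2783]
block_near 0.58 [192. 292.] [ 0.4746 -0.0471]
block_near 0.58 [306. 144.] [0.7119 0.3057]
lino 0.85 [186. 268.] [ 0.5283 -0.0407]
lino 0.78 [318. 143.] [0.6987 0.3458]
lino 0.74 [144. 376.] [ 0.2772 -0.2381]
hole_left 0.9 [204. 230.] [0.6038 0.0188]
hole_left 0.72 [160. 400.] [ 0.2204 -0.1881]
hole_left 0.68 [339. 173.] [0.6408 0.3757]
hole_right 0.96 [159. 360.] [ 0.3165 -0.1846]
hole_right 0.73 [167. 244.] [ 0.595  -0.1207]
hole_right 0.62 [352. 116.] [0.7269 0.4083]
roller 0.7 [276. 246.] [0.5445 0.2019]
ink_knife 0.34 [190. 258.] [ 0.553  -0.0671]
```

View pics/scene0.png

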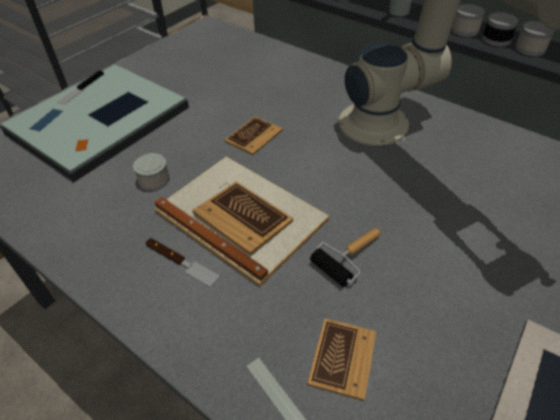

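View pics/side0.png

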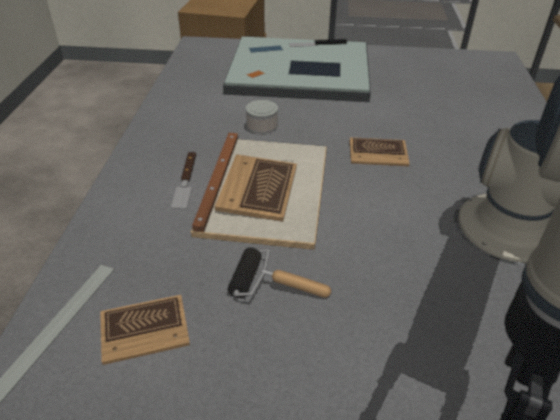

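```bash
python3 - <<'E'
import cv2
for n,(x0,x1,y0,y1) in dict(scene=(180,330,160,290),side=(190,330,140,230)).items():
    im=cv2.imread(f'pics/{n}0.png')[y0:y1,x0:x1];cv2.imwrite(f'pics/{n}0c.png',cv2.resize(im,None,fx=4.5,fy=4.5,interpolation=cv2.INTER_CUBIC))
E
```

```text
(no output)
```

View pics/scene0c.png

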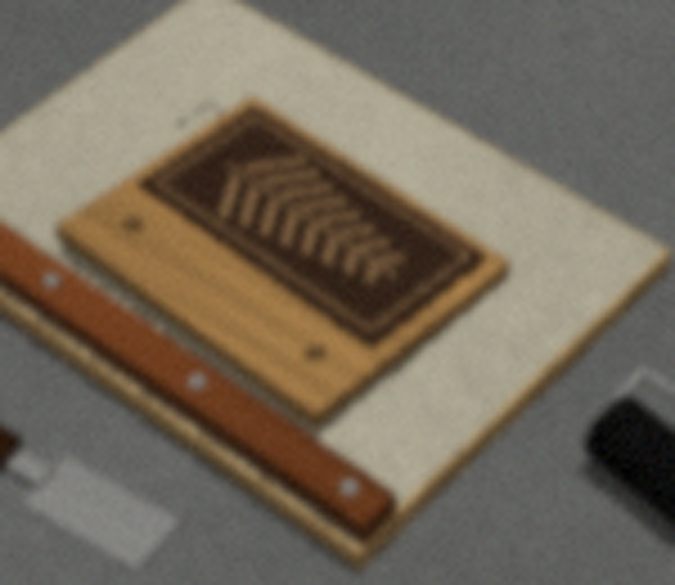

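View pics/side0c.png

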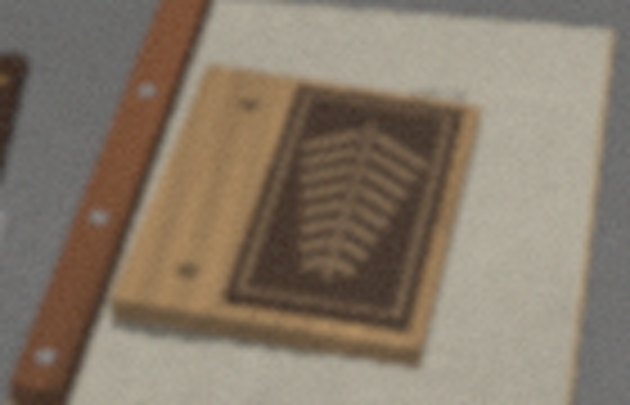

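Three look-alikes: the block on the board at scene (243,219), and bench blocks at (343,358) and (253,133). The enlarged crop shows the one at (243,219) lying on the white board short of the stop, tilted up and off to the left. The right corner mark shows at about (224,184). That is the one meant. Next I'll take the arm above it for a wrist view.

Call:
step_arm --commands '[{"tx": -30,"ty": 20,"tz": -30,"roll": -0.1,"grip": 0},{"tx": -60,"ty": 50,"tz": -60,"roll": -0.2,"grip": 0},{"tx": -90,"ty": 75,"tz": -80,"roll": -0.3,"grip": 0},{"tx": -120,"ty": 100,"tz": -100,"roll": -0.35,"grip": 0},{"tx": -150,"ty": 130,"tz": -110,"roll": -0.35,"grip": 0}]'

```text
clock: 1.52
tcp_pos: [0.2687, 0.3953, 0.2977]
ee_rot: [[-0.003, 1.0, 0.002], [1.0, 0.003, 0.002], [0.002, 0.002, -1.0]]
contact_force: [1.7, -0.3, 0.7]
finger_gap: 0.0253
```

Now tool x = world +y and tool y = world +x.

Call:
step_arm --commands '[{"tx": -35,"ty": 15,"tz": 0,"grip": 0},{"tx": -70,"ty": 30,"tz": 0,"grip": 0},{"tx": -105,"ty": 50,"tz": 0,"grip": 0},{"tx": -140,"ty": 70,"tz": 0,"grip": 0},{"tx": -180,"ty": 90,"tz": 0,"grip": 0}]'

```text
invalid input
```

Call:
step_arm --commands '[{"tx": -40,"ty": 10,"grip": 0},{"tx": -80,"ty": 20,"grip": 0},{"tx": -120,"ty": 40,"grip": 0},{"tx": -160,"ty": 50,"grip": 0},{"tx": -200,"ty": 70,"grip": 0}]'

```text
invalid input
```

```bash
python3 - <<'E'
from h import *
p=arm.get_image('wrist');save(p,'w1');print(arm.observe()['tcp_pos'],-np.array(p['R']).T@p['t'],p['R'],p['fx'])
E
```

```text
[0.27195    0.39047852 0.30147189] [0.19189708 0.39493789 0.4804595 ] [[-0.00350627  0.99998945  0.00296896]
 [ 0.95416994  0.00245713  0.29925521]
 [ 0.29924476  0.00388216 -0.95416849]] 349.40300946523007
```

View pics/w1.png

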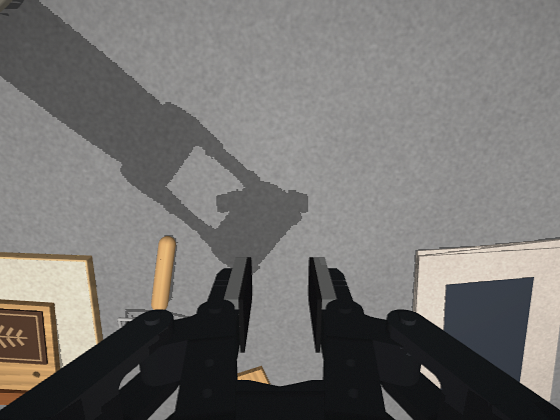

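The wrist camera looks along world +x past the fingers, with image right = +y. The board is at bottom left. The refused rows probably lacked "roll", so I'll give every key.

Call:
step_arm --commands '[{"tx": -35,"ty": 10,"tz": 0,"roll": 0,"grip": 0},{"tx": -70,"ty": 20,"tz": 0,"roll": 0,"grip": 0},{"tx": -105,"ty": 40,"tz": 0,"roll": 0,"grip": 0},{"tx": -140,"ty": 50,"tz": 0,"roll": 0,"grip": 0},{"tx": -180,"ty": 60,"tz": 0,"roll": 0,"grip": 0}]'

```text
clock: 1.98
tcp_pos: [0.3287, 0.2151, 0.2951]
ee_rot: [[0.0, 1.0, 0.0], [1.0, -0.0, 0.0], [0.0, 0.0, -1.0]]
contact_force: [-0.4, 0.6, -0.1]
finger_gap: -0.0001
```

Call:
step_arm --commands '[{"tx": -40,"ty": 10,"tz": 0,"roll": 0,"grip": 0},{"tx": -80,"ty": 20,"tz": 0,"roll": 0,"grip": 0},{"tx": -120,"ty": 40,"tz": 0,"roll": 0,"grip": 0},{"tx": -160,"ty": 50,"tz": 0,"roll": 0,"grip": 0},{"tx": -200,"ty": 60,"tz": 0,"roll": 0,"grip": 0}]'

```text
clock: 2.4
tcp_pos: [0.388, 0.0164, 0.2954]
ee_rot: [[0.001, 1.0, 0.001], [1.0, -0.001, 0.0], [0.0, 0.001, -1.0]]
contact_force: [1.7, 1.3, 0.2]
finger_gap: -0.0
```

Call:
step_arm --commands '[{"tx": -35,"ty": 10,"tz": 0,"roll": 0,"grip": 0},{"tx": -50,"ty": 10,"tz": 0,"roll": 0,"grip": 0},{"tx": -50,"ty": 10,"tz": 0,"roll": 0,"grip": 0}]'

```text
clock: 2.65
tcp_pos: [0.3979, -0.0346, 0.2948]
ee_rot: [[0.006, 1.0, -0.001], [1.0, -0.006, -0.001], [-0.001, -0.001, -1.0]]
contact_force: [-0.3, 0.5, -0.2]
finger_gap: 0.0001
```

```bash
python3 - <<'E'
from h import *
o=arm.observe();p=arm.get_image('wrist');save(p,'w2');print(o['clock'],o['tcp_pos'],-np.array(p['R']).T@p['t'],o['finger_gap'])
E
```

```text
2.65 [ 0.39787843 -0.0345744   0.29480751] [ 0.32160165 -0.03363989  0.47774921] 0.00013114850982047448
```

View pics/w2.png

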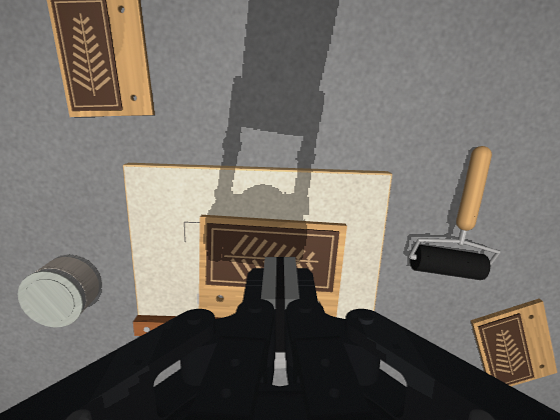

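The wrist view shows the board's near corners at about (124,165) and (391,172), the right pencil mark at (185,222), and the block's near corners at (202,216) and (347,224). I'll enlarge it for accurate corners.

```bash
python3 - <<'E'
import cv2
im=cv2.imread('pics/w2.png')
L=cv2.resize(im[150:345,110:250],None,fx=4,fy=4,interpolation=cv2.INTER_CUBIC)[:590]
R=cv2.resize(im[150:345,300:405],None,fx=4,fy=4,interpolation=cv2.INTER_CUBIC)[:590]
cv2.imwrite('pics/w2L.png',L);cv2.imwrite('pics/w2R.png',R)
E
```

```text
(no output)
```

View pics/w2L.png

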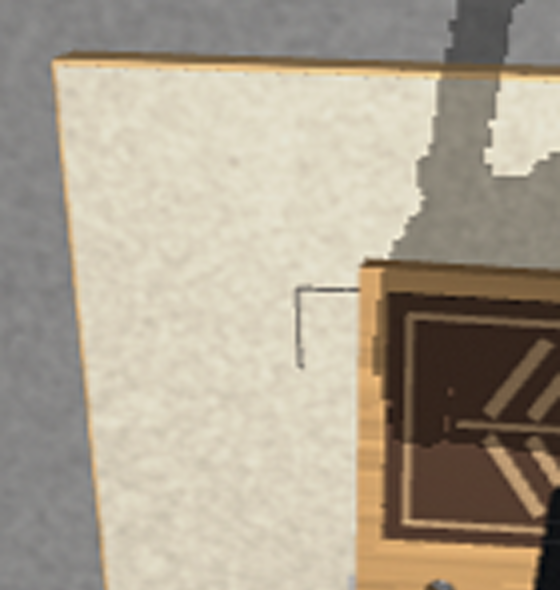

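View pics/w2R.png

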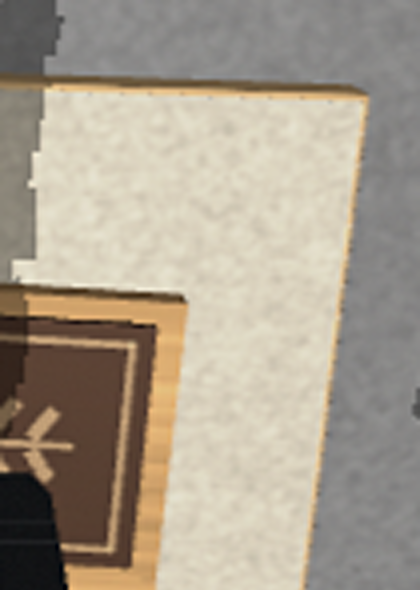

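```bash
python3 - <<'E'
from h import *
np.set_printoptions(precision=4,suppress=True)
p=arm.get_image('wrist')
g=lambda c,r,z:ray(p,r,c,z)[:2]
NR=g(123.4,165.8,.018);NL=g(391.4,174,.018);PM=g(183.9,221.6,.018)
BR=g(200.2,216.5,.030);BL=g(346.3,225,.030)
print(NR,NL,np.linalg.norm(NL-NR),BR,BL,np.linalg.norm(BL-BR),PM)
def yaw(a,b): d=b-a; return np.arctan2(-d[0],d[1])
yb=yaw(NR,NL);yk=yaw(BR,BL);print('yaw',yb,yk,yk-yb)
Rm=lambda a:np.array([[np.cos(a),-np.sin(a)],[np.sin(a),np.cos(a)]])
bo=(NR+NL)/2+Rm(yb)@[.13,0]
print('board',bo,'mark in board',Rm(yb).T@(PM-bo))
bk=(BR+BL)/2+Rm(yk)@[.075,0]
print('block',bk,'in board',Rm(yb).T@(bk-bo),'near mid in board',Rm(yb).T@((BR+BL)/2-bo))
for q in['hole_right']:
  for m in arm.mark_of(p,q)[:2]:print(q,m,Rm(yb).T@(g(m['centre'][1],m['centre'][0],.02)-bo))
E
```

```text
[ 0.4043 -0.2398] [0.417  0.1171] 0.3571950069547728 [ 0.4717 -0.1401] [0.4849 0.0581] 0.19867352849543038 [ 0.4831 -0.1663]
yaw -0.035601821975283464 -0.0662827364085765 -0.030680914433293037
board [ 0.5405 -0.066 ] mark in board [-0.0538 -0.1023]
block [ 0.5531 -0.046 ] in board [0.0119 0.0205] near mid in board [-0.0631  0.0228]
hole_right {'centre': [95.6, 133.7], 'confidence': 0.88} [-0.2194 -0.1559]
hole_right {'centre': [360.3, 537.6], 'confidence': 0.74} [0.1621 0.448 ]
```

The board is at (0.5405, -0.066) with yaw -0.036. In the board frame the block sits at x +11.9, y +20.5 mm, yaw -0.031, and its near mid-edge is at (-63, +23). The mark and the edge lengths agree with the given sizes to 1–3 mm. Plan: push at the near edge until it is square on the stop, then push the left edge sideways until it drops. I'll descend in front of the near edge.

Call:
step_arm --commands '[{"tx": -8,"ty": 20,"tz": 30,"roll": 0.036,"grip": 0},{"tx": -8,"ty": 43,"tz": 65,"roll": 0.036,"grip": 0},{"tx": -8,"ty": 43,"tz": 105,"roll": 0.036,"grip": 0},{"tx": -8,"ty": 43,"tz": 145,"roll": 0.036,"grip": 0},{"tx": -8,"ty": 43,"tz": 185,"roll": 0.036,"grip": 0}]'

```text
clock: 3.22
tcp_pos: [0.441, -0.0379, 0.1087]
ee_rot: [[0.034, 0.999, 0.001], [0.999, -0.034, 0.0], [0.0, 0.001, -1.0]]
contact_force: [-0.3, -0.3, 0.1]
finger_gap: 0.0001
```

Call:
step_arm --commands '[{"tx": 0,"ty": 0,"tz": 30,"roll": 0,"grip": 0},{"tx": 0,"ty": 0,"tz": 60,"roll": 0,"grip": 0},{"tx": 0,"ty": 0,"tz": 60,"roll": 0,"grip": 0},{"tx": 0,"ty": 0,"tz": 60,"roll": 0,"grip": 0}]'

```text
clock: 3.55
tcp_pos: [0.4398, -0.0382, 0.0495]
ee_rot: [[0.035, 0.999, -0.003], [0.999, -0.035, 0.001], [0.001, -0.003, -1.0]]
contact_force: [-0.2, -0.8, 0.2]
finger_gap: -0.0001
```

```bash
cat >> h.py <<'E'
np.set_printoptions(precision=4,suppress=True)
def tcp():
    o=arm.observe();c,s=np.cos(-.0356),np.sin(-.0356);d=np.array(o['tcp_pos'][:2])-[.5405,-.066]
    print('clock',o['clock'],'board xy',c*d[0]+s*d[1],-s*d[0]+c*d[1],'z',o['tcp_pos'][2],'F',np.array(o['contact_force']),'rot',np.array(o['ee_rot'])[:2,1])
E
python3 - <<'E'
from h import *
tcp()
for n in('wrist','side'):save(arm.get_image(n),n+'3')
E
```

```text
clock 3.55 board xy -0.10165191497370418 0.024238428746039587 z 0.0495367693664187 F [-0.2091 -0.832   0.2143] rot [ 0.9994 -0.0346]
```

View pics/wrist3.png

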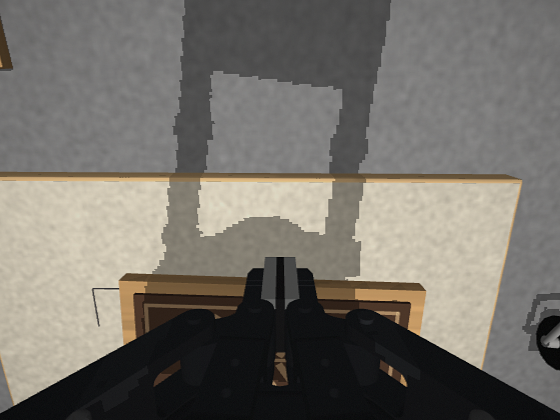

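View pics/side3.png

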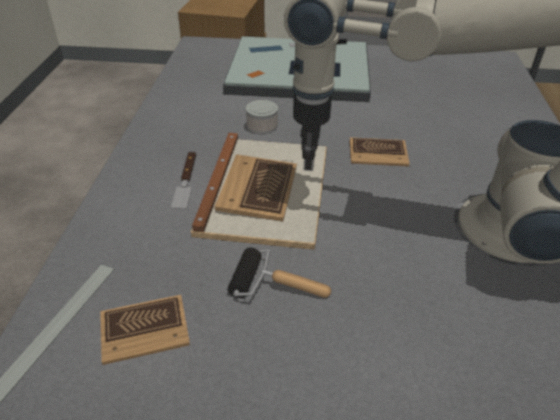

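The side view shows the closed fingertips at (308,168), over the bare board just in front of the near edge. Lowering and approaching.

Call:
step_arm --commands '[{"tx": 0,"ty": 0,"tz": 18,"roll": 0,"grip": 0},{"tx": 0,"ty": 0,"tz": 27,"roll": 0,"grip": 0},{"tx": 0,"ty": 0,"tz": 27,"roll": 0,"grip": 0}]'

```text
clock: 3.9
tcp_pos: [0.4407, -0.0394, 0.0232]
ee_rot: [[0.036, 0.999, -0.001], [0.999, -0.036, 0.0], [0.0, -0.001, -1.0]]
contact_force: [-0.7, 0.0, -0.9]
finger_gap: 0.0004
```

Call:
step_arm --commands '[{"tx": -2,"ty": 8,"tz": 0,"roll": 0,"grip": 0},{"tx": -2,"ty": 16,"tz": 0,"roll": 0,"grip": 0},{"tx": -2,"ty": 20,"tz": 0,"roll": 0,"grip": 0},{"tx": -2,"ty": 24,"tz": 0,"roll": 0,"grip": 0},{"tx": -2,"ty": 24,"tz": 0,"roll": 0,"grip": 0}]'

```text
clock: 4.32
tcp_pos: [0.4658, -0.0427, 0.0237]
ee_rot: [[0.037, 0.999, 0.001], [0.999, -0.037, -0.0], [-0.0, 0.001, -1.0]]
contact_force: [-0.1, 0.7, 0.8]
finger_gap: 0.0
```

```bash
python3 - <<'E'
from h import *
tcp()
save(arm.get_image('wrist'),'w4')
E
```

```text
clock 4.3167 board xy -0.07551231081660938 0.0206541096285603 z 0.02372623336141881 F [-0.1175  0.7257  0.8293] rot [ 0.9993 -0.0368]
```

View pics/w4.png

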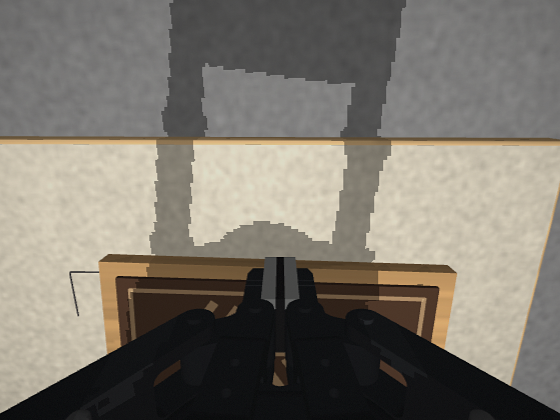

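The wrist view shows the fingers right at the near edge, with no contact force yet. Pushing in small steps.

Call:
step_arm --commands '[{"tx": 0,"ty": 2,"tz": 0,"roll": 0,"grip": 0},{"tx": 0,"ty": 4,"tz": 0,"roll": 0,"grip": 0},{"tx": 0,"ty": 6,"tz": 0,"roll": 0,"grip": 0},{"tx": 0,"ty": 8,"tz": 0,"roll": 0,"grip": 0}]'

```text
clock: 4.7
tcp_pos: [0.4729, -0.0429, 0.0234]
ee_rot: [[0.037, 0.999, 0.0], [0.999, -0.037, -0.0], [-0.0, 0.0, -1.0]]
contact_force: [-0.4, -0.2, -0.4]
finger_gap: -0.0003
```

Call:
step_arm --commands '[{"tx": 0,"ty": 1,"tz": 0,"roll": 0,"grip": 0},{"tx": 0,"ty": 2,"tz": 0,"roll": 0,"grip": 0},{"tx": 0,"ty": 3,"tz": 0,"roll": 0,"grip": 0}]'

```text
clock: 4.95
tcp_pos: [0.4758, -0.0429, 0.0233]
ee_rot: [[0.037, 0.999, -0.0], [0.999, -0.037, 0.0], [0.0, -0.0, -1.0]]
contact_force: [0.4, -0.6, 0.3]
finger_gap: -0.0001
```

```bash
python3 - <<'E'
from h import *
tcp()
for n in('wrist','side'):save(arm.get_image(n),n+'5')
E
```

```text
clock 4.95 board xy -0.0654847534554662 0.020735012084297313 z 0.02328783777832301 F [ 0.3802 -0.559   0.2972] rot [ 0.9993 -0.0368]
```

View pics/wrist5.png

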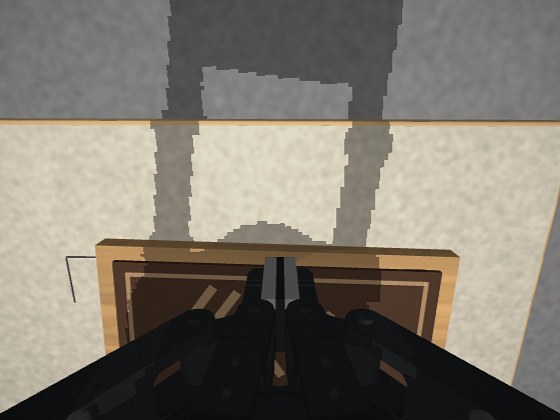

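No force, and the near edge hasn't moved with the tool. Checking the side view enlarged.

```bash
python3 - <<'E'
from h import *
p=arm.get_image('side')
o=arm.observe();x,y,z=o['tcp_pos'];r,c=proj(p,(x,y,z));print('tip',c,r,'near end y+-', [proj(p,(x+d,y,z))[::-1] for d in(-.011,.011)])
im=cv2.imread('pics/side5.png')[130:230,200:340];cv2.imwrite('pics/side5c.png',cv2.resize(im,None,fx=5.5,fy=5.5,interpolation=cv2.INTER_CUBIC))
p=arm.get_image('scene');save(p,'scene5')
print('scene tip',proj(p,(x,y,z))[::-1])
im=cv2.imread('pics/scene5.png')[160:270,190:330];cv2.imwrite('pics/scene5c.png',cv2.resize(im,None,fx=5,fy=5,interpolation=cv2.INTER_CUBIC))
E
```

```text
tip 290.90564959245495 190.9795648371 near end y+- [(np.float64(295.7511330862045), np.float64(191.2993358826305)), (np.float64(286.0662677175994), np.float64(190.66019645955006))]
scene tip (np.float64(265.0308903801958), np.float64(200.35791434979018))
```

View pics/side5c.png

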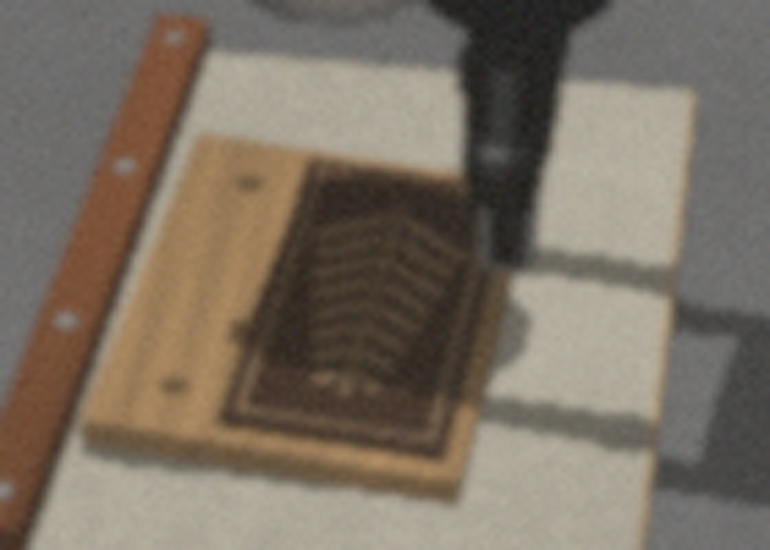

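View pics/scene5c.png

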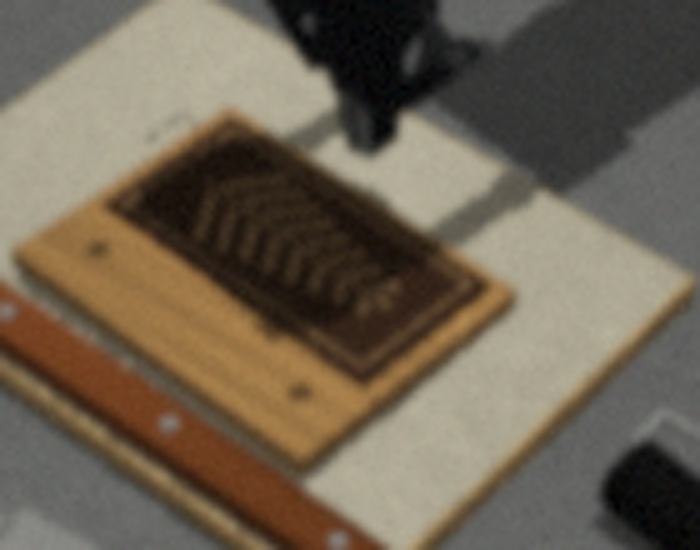

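```bash
python3 - <<'E'
from h import *
o=arm.observe()
p=arm.get_image('wrist');print('cam',-np.array(p['R']).T@p['t'],'tip proj',proj(p,o['tcp_pos'])[::-1])
print(ray(p,122.5,66,.018),ray(p,257,66,.018), ray(p,242,97,.03),ray(p,252,459,.03))
print(ray(p,258,281,.05),ray(p,258,281,.0233))
for z in(.03,.04,.05,.06):
    for n in('scene','side'):
        q=arm.get_image(n);print(z,n,proj(q,(o['tcp_pos'][0],o['tcp_pos'][1],z))[::-1])
E
```

```text
cam [ 0.3993 -0.0398  0.2062] tip proj (np.float64(278.9743485876102), np.float64(241.39404282248003))
[ 0.4066 -0.152   0.018 ] [ 0.4832 -0.1688  0.018 ] [ 0.4696 -0.1418  0.03  ] [0.4828 0.0558 0.03  ]
[ 0.4733 -0.0418  0.05  ] [ 0.486  -0.0422  0.0233]
0.03 scene (np.float64(264.9364801904935), np.float64(198.49555853919836))
0.03 side (np.float64(290.99528845493205), np.float64(188.64931190861782))
0.04 scene (np.float64(264.77655575084475), np.float64(195.70927071892706))
0.04 side (np.float64(291.1053438853899), np.float64(185.14815594702605))
0.05 scene (np.float64(264.6146360021577), np.float64(192.888219573656))
0.05 side (np.float64(291.2166387445925), np.float64(181.60757046050736))
0.06 scene (np.float64(264.4506833680904), np.float64(190.03175042856256))
0.06 side (np.float64(291.3291940885122), np.float64(178.02688560257565))
```

All three pictures agree: the visible fingertips end about 35 mm above the reported TCP (scene row 190 rather than 200, side row 178 rather than 191). So the fingers are above the block, not beside it. I'll back off and come down watching the force and the pictures.

Call:
step_arm --commands '[{"tx": 0,"ty": -15,"tz": 0,"roll": 0,"grip": 0},{"tx": 0,"ty": -28,"tz": 0,"roll": 0,"grip": 0},{"tx": 0,"ty": -28,"tz": 5,"roll": 0,"grip": 0},{"tx": 0,"ty": -28,"tz": 10,"roll": 0,"grip": 0},{"tx": 0,"ty": -28,"tz": 10,"roll": 0,"grip": 0}]'

```text
clock: 6.02
tcp_pos: [0.4475, -0.0418, 0.012]
ee_rot: [[0.037, 0.999, -0.001], [0.999, -0.037, 0.0], [0.0, -0.001, -1.0]]
contact_force: [0.1, -0.4, -0.6]
finger_gap: 0.0001
```

```bash
python3 - <<'E'
from h import *
tcp()
o=arm.observe();X=np.array(o['tcp_pos'])
for n,b in(('side',(130,230,200,340)),('scene',(140,250,190,330))):
    p=arm.get_image(n);save(p,n+'6');a=b
    im=cv2.cvtColor(p['image'],cv2.COLOR_RGB2BGR)[a[0]:a[1],a[2]:a[3]]
    im=cv2.resize(im,None,fx=5.5,fy=5.5,interpolation=cv2.INTER_CUBIC)
    for dz in(0,.01,.02,.03,.04):
        r,c=proj(p,X+[0,0,dz]);cv2.circle(im,(int((c-a[2]+.5)*5.5),int((r-a[0]+.5)*5.5)),3,(0,0,255) if dz==0 else (0,255,0),-1)
    cv2.imwrite(f'pics/{n}6c.png',im)
E
```

```text
clock 6.0167 board xy -0.09381128226664118 0.0208383205556984 z 0.012003492485483595 F [ 0.0998 -0.4406 -0.5708] rot [ 0.9993 -0.0368]
```

View pics/side6c.png

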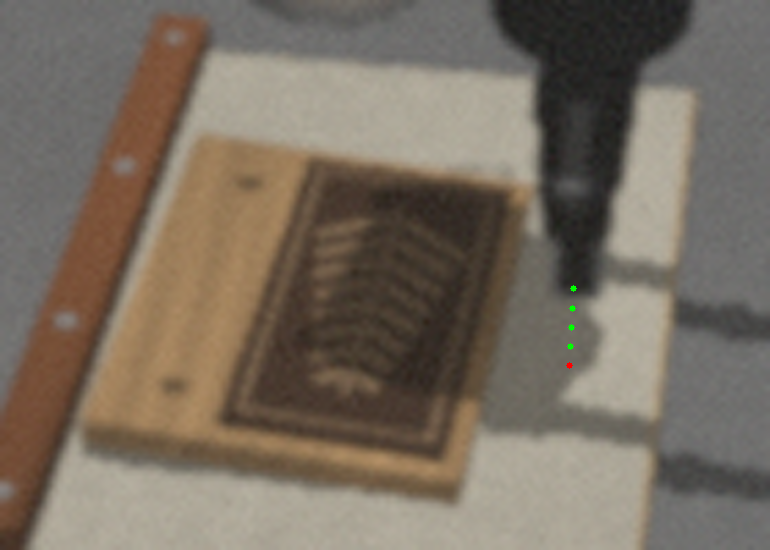

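View pics/scene6c.png

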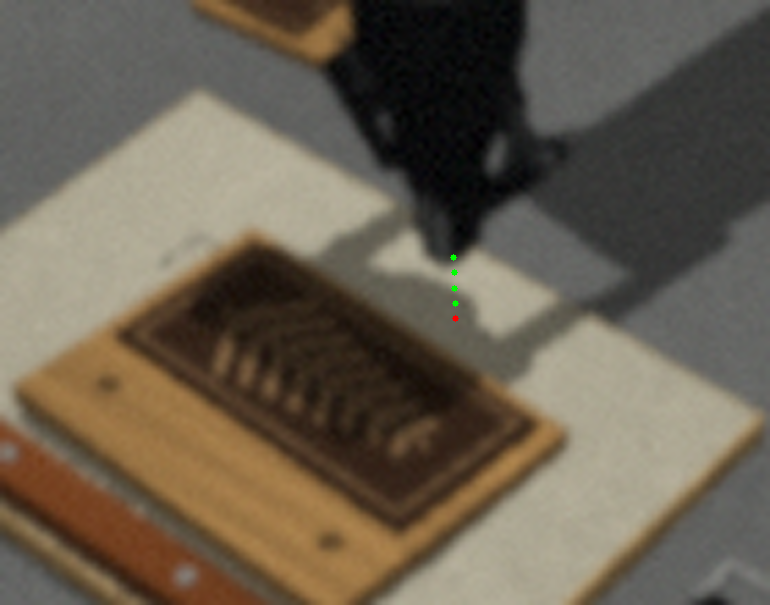

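The reported TCP is already below the board's top with no contact, and the real tips sit about 39 mm higher (z about 0.05). xy agrees. I'll go on down guided by the pictures and force.

Call:
step_arm --commands '[{"tx": 0,"ty": 0,"tz": 8,"roll": 0,"grip": 0},{"tx": 0,"ty": 0,"tz": 14,"roll": 0,"grip": 0},{"tx": 0,"ty": 0,"tz": 18,"roll": 0,"grip": 0},{"tx": 0,"ty": 0,"tz": 18,"roll": 0,"grip": 0}]'

```text
clock: 6.45
tcp_pos: [0.4469, -0.0418, -0.0064]
ee_rot: [[0.037, 0.999, -0.003], [0.999, -0.037, 0.0], [0.0, -0.003, -1.0]]
contact_force: [0.4, 0.3, 0.4]
finger_gap: 0.0001
```

```bash
cat >> h.py <<'E'
def crops(k,dzs=(.03,.035,.04,.045)):
    tcp();X=np.array(arm.observe()['tcp_pos'])
    for n,a in(('side',(140,230,200,330)),('scene',(150,250,190,330))):
        p=arm.get_image(n);im=cv2.cvtColor(p['image'],cv2.COLOR_RGB2BGR)[a[0]:a[1],a[2]:a[3]]
        im=cv2.resize(im,None,fx=5.5,fy=5.5,interpolation=cv2.INTER_CUBIC)
        for dz in dzs:
            r,c=proj(p,X+[0,0,dz]);cv2.circle(im,(int((c-a[2]+.5)*5.5),int((r-a[0]+.5)*5.5)),2,(0,255,0),-1)
        cv2.imwrite(f'pics/{n}{k}.png',im)
E
python3 -c "
from h import *
crops('7c')"
```

```text
clock 6.45 board xy -0.09445336651590294 0.020898962435792624 z -0.006363940566760366 F [0.3991 0.2801 0.3576] rot [ 0.9993 -0.0368]
```

View pics/side7c.png

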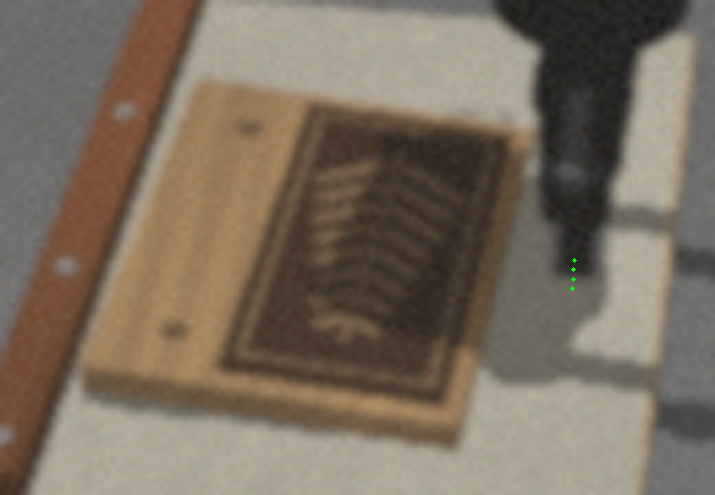

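View pics/scene7c.png

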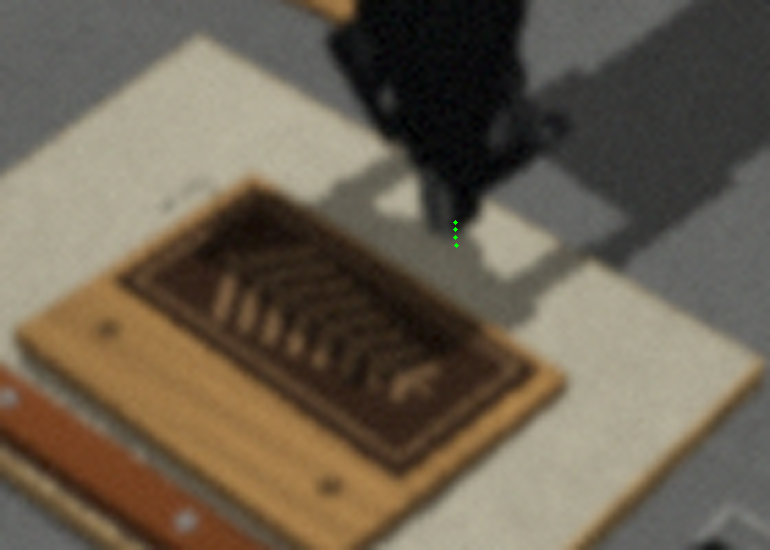

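Side and scene both put the tips at z about 0.03. Going lower gently, feeling for the board.

Call:
step_arm --commands '[{"tx": 0,"ty": 0,"tz": 3,"roll": 0,"grip": 0},{"tx": 0,"ty": 0,"tz": 6,"roll": 0,"grip": 0},{"tx": 0,"ty": 0,"tz": 8,"roll": 0,"grip": 0},{"tx": 0,"ty": 0,"tz": 8,"roll": 0,"grip": 0}]'

```text
clock: 6.88
tcp_pos: [0.4474, -0.0419, -0.0132]
ee_rot: [[0.037, 0.999, -0.001], [0.999, -0.037, 0.0], [0.0, -0.001, -1.0]]
contact_force: [0.3, 0.3, -0.2]
finger_gap: -0.0001
```

Call:
step_arm --commands '[{"tx": 0,"ty": 0,"tz": 1,"roll": 0,"grip": 0},{"tx": 0,"ty": 0,"tz": 2,"roll": 0,"grip": 0},{"tx": 0,"ty": 0,"tz": 2,"roll": 0,"grip": 0}]'

```text
clock: 7.13
tcp_pos: [0.4477, -0.0419, -0.0148]
ee_rot: [[0.037, 0.999, -0.0], [0.999, -0.037, 0.0], [0.0, -0.0, -1.0]]
contact_force: [-0.3, 0.4, -0.9]
finger_gap: 0.0001
```

```bash
python3 -c "
from h import *
crops('8c',(.037,))"
```

```text
clock 7.1333 board xy -0.09358270544859434 0.020765632961534664 z -0.01480487033464603 F [-0.3391  0.3821 -0.9101] rot [ 0.9993 -0.0368]
```

View pics/side8c.png

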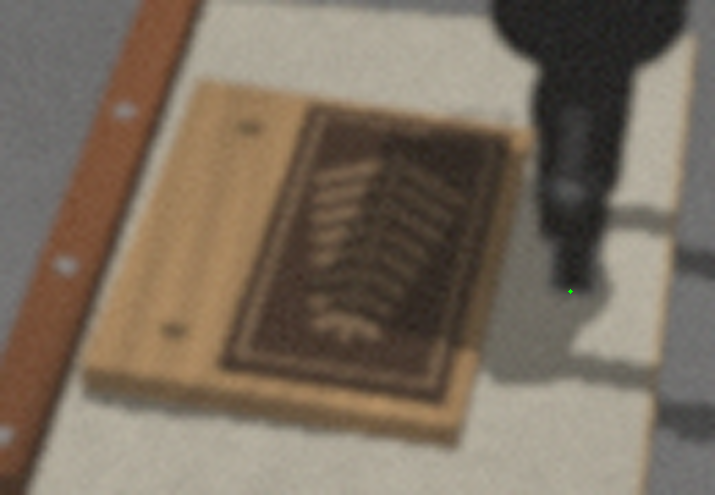

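Call:
step_arm --commands '[{"tx": 0,"ty": 0,"tz": 1,"roll": 0,"grip": 0},{"tx": 0,"ty": 0,"tz": 1,"roll": 0,"grip": 0}]'

```text
clock: 7.4
tcp_pos: [0.4477, -0.0419, -0.0158]
ee_rot: [[0.037, 0.999, -0.0], [0.999, -0.037, -0.0], [-0.0, -0.0, -1.0]]
contact_force: [-0.1, -0.6, -0.3]
finger_gap: -0.0001
```

Call:
step_arm --commands '[{"tx": 0,"ty": 0,"tz": 1,"roll": 0,"grip": 0},{"tx": 0,"ty": 0,"tz": 1,"roll": 0,"grip": 0}]'

```text
clock: 7.57
tcp_pos: [0.4477, -0.0419, -0.0168]
ee_rot: [[0.037, 0.999, -0.0], [0.999, -0.037, 0.0], [0.0, -0.0, -1.0]]
contact_force: [-0.1, 0.2, -0.6]
finger_gap: 0.0001
```

Call:
step_arm --commands '[{"tx": 0,"ty": 0,"tz": 1,"roll": 0,"grip": 0},{"tx": 0,"ty": 0,"tz": 1,"roll": 0,"grip": 0}]'

```text
clock: 7.73
tcp_pos: [0.4477, -0.0419, -0.0179]
ee_rot: [[0.037, 0.999, -0.0], [0.999, -0.037, 0.0], [0.0, -0.0, -1.0]]
contact_force: [-0.2, -0.3, -0.6]
finger_gap: -0.0
```

Call:
step_arm --commands '[{"tx": 0,"ty": 0,"tz": 1,"roll": 0,"grip": 0},{"tx": 0,"ty": 0,"tz": 1,"roll": 0,"grip": 0}]'

```text
clock: 7.9
tcp_pos: [0.4477, -0.0419, -0.0189]
ee_rot: [[0.037, 0.999, -0.0], [0.999, -0.037, 0.0], [0.0, -0.0, -1.0]]
contact_force: [-0.0, -0.2, 0.4]
finger_gap: -0.0002
```

Call:
step_arm --commands '[{"tx": 0,"ty": 0,"tz": 1,"roll": 0,"grip": 0},{"tx": 0,"ty": 0,"tz": 1,"roll": 0,"grip": 0}]'

```text
clock: 8.07
tcp_pos: [0.4477, -0.0419, -0.0199]
ee_rot: [[0.037, 0.999, -0.0], [0.999, -0.037, 0.0], [0.0, -0.0, -1.0]]
contact_force: [0.6, -0.4, -0.5]
finger_gap: 0.0005
```

```bash
python3 -c "
from h import *
crops('9c',(.037,.04))"
```

```text
clock 8.0667 board xy -0.09364060332135296 0.020770121822018713 z -0.019902646089448757 F [ 0.6001 -0.3979 -0.4659] rot [ 0.9993 -0.0368]
```

View pics/side9c.png

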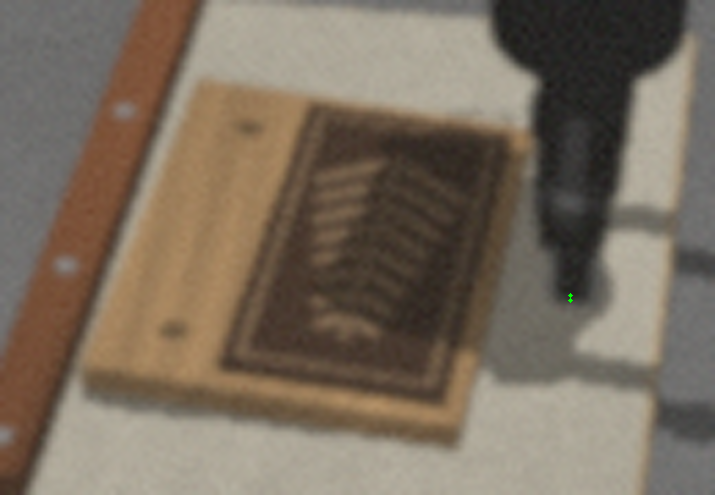

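View pics/scene9c.png

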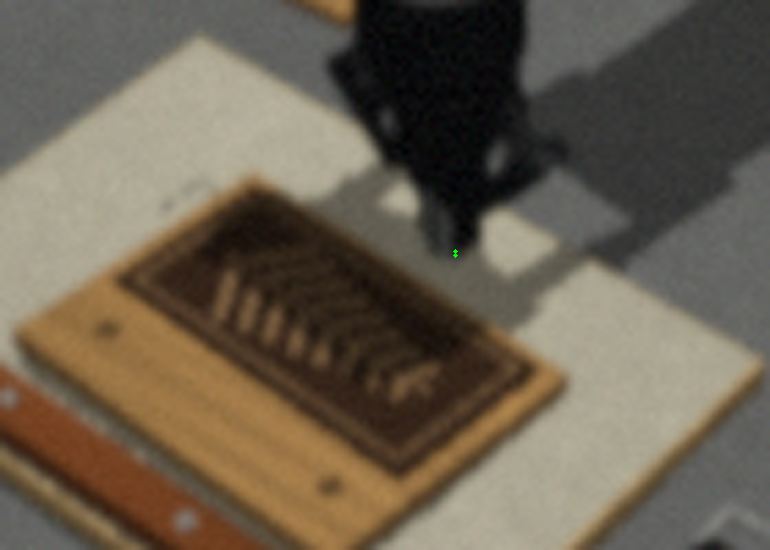

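The tips appear 1–3 mm above the board's face, below the block's top edge. Approaching in +x.

Call:
step_arm --commands '[{"tx": 0,"ty": 5,"tz": 0,"roll": 0,"grip": 0},{"tx": 0,"ty": 10,"tz": 0,"roll": 0,"grip": 0},{"tx": 0,"ty": 15,"tz": 0,"roll": 0,"grip": 0},{"tx": 0,"ty": 18,"tz": 0,"roll": 0,"grip": 0}]'

```text
clock: 8.5
tcp_pos: [0.4666, -0.0427, -0.0196]
ee_rot: [[0.037, 0.999, 0.0], [0.999, -0.037, -0.0], [-0.0, 0.0, -1.0]]
contact_force: [0.9, -0.0, -0.3]
finger_gap: -0.0002
```

Call:
step_arm --commands '[{"tx": 0,"ty": 1,"tz": 0,"roll": 0,"grip": 0},{"tx": 0,"ty": 2,"tz": 0,"roll": 0,"grip": 0},{"tx": 0,"ty": 3,"tz": 0,"roll": 0,"grip": 0},{"tx": 0,"ty": 4,"tz": 0,"roll": 0,"grip": 0}]'

```text
clock: 8.83
tcp_pos: [0.4689, -0.0428, -0.0198]
ee_rot: [[0.037, 0.999, -0.002], [0.999, -0.037, 0.0], [-0.0, -0.002, -1.0]]
contact_force: [-3.4, -0.5, 2.2]
finger_gap: -0.0002
```

```bash
python3 -c "
from h import *
crops('10c',())
save(arm.get_image('wrist'),'w10')"
```

```text
clock 8.8333 board xy -0.07234899560934314 0.020685480411538715 z -0.0198426444517907 F [-3.4349 -0.4755  2.1888] rot [ 0.9993 -0.0368]
```

View pics/side10c.png

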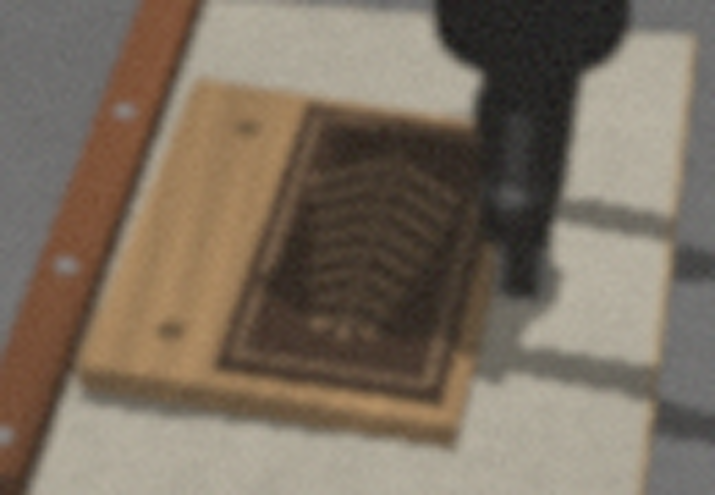

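View pics/w10.png

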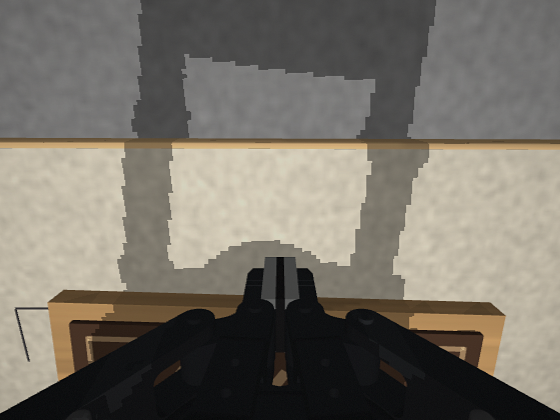

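First contact: -3.4 N along x. Tip at side crop (520,295), with the wider knuckle about 25 mm above it and so clear of the lino. Continuing the push.

Call:
step_arm --commands '[{"tx": 0,"ty": 1,"tz": 0,"roll": 0,"grip": 0},{"tx": 0,"ty": 2,"tz": 0,"roll": 0,"grip": 0},{"tx": 0,"ty": 3,"tz": 0,"roll": 0,"grip": 0},{"tx": 0,"ty": 4,"tz": 0,"roll": 0,"grip": 0}]'

```text
clock: 9.32
tcp_pos: [0.4738, -0.0429, -0.0198]
ee_rot: [[0.037, 0.999, -0.0], [0.999, -0.037, 0.0], [0.0, -0.0, -1.0]]
contact_force: [-3.2, -0.6, 1.3]
finger_gap: -0.0002
```

```bash
python3 -c "
from h import *
crops('11c',())
save(arm.get_image('wrist'),'w11')"
```

```text
clock 9.3167 board xy -0.0675110663760343 0.020728850698155665 z -0.019778516836165903 F [-3.2207 -0.6341  1.2508] rot [ 0.9993 -0.0368]
```

View pics/side11c.png

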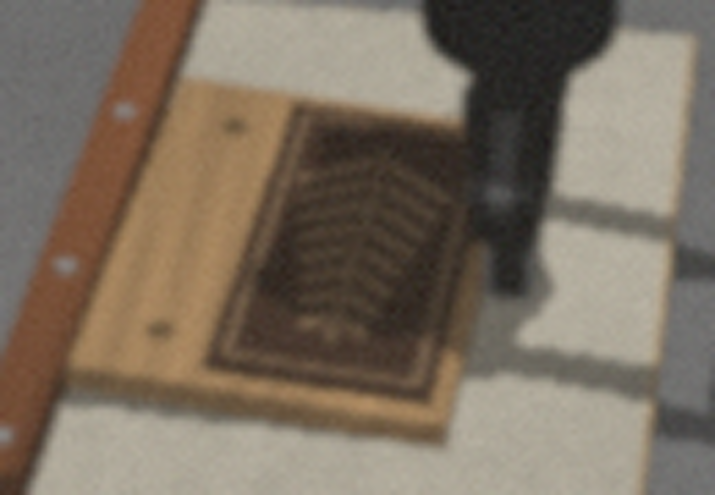

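View pics/w11.png

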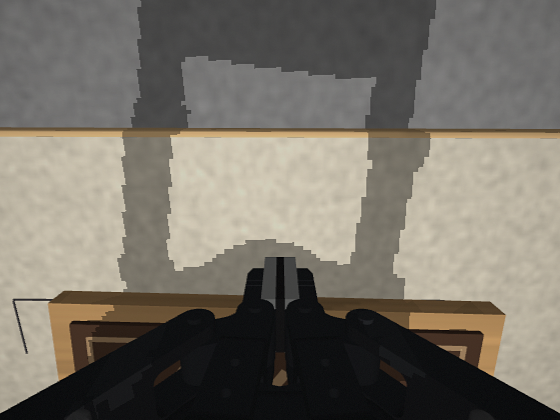

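The block follows the tool. Force is steady at about 3 N. Continuing.

Call:
step_arm --commands '[{"tx": 0,"ty": 1,"tz": 0,"roll": 0,"grip": 0},{"tx": 0,"ty": 2,"tz": 0,"roll": 0,"grip": 0},{"tx": 0,"ty": 3,"tz": 0,"roll": 0,"grip": 0},{"tx": 0,"ty": 4,"tz": 0,"roll": 0,"grip": 0}]'

```text
clock: 9.8
tcp_pos: [0.4768, -0.0431, -0.0198]
ee_rot: [[0.037, 0.999, -0.002], [0.999, -0.037, -0.0], [-0.0, -0.002, -1.0]]
contact_force: [-10.3, -0.6, 4.5]
finger_gap: -0.0002
```

Call:
step_arm --commands '[{"tx": 0,"ty": 1,"tz": 0,"roll": 0,"grip": 0},{"tx": 0,"ty": 2,"tz": 0,"roll": 0,"grip": 0}]'

```text
clock: 9.97
tcp_pos: [0.4769, -0.0432, -0.0199]
ee_rot: [[0.037, 0.999, -0.007], [0.999, -0.037, -0.0], [-0.0, -0.007, -1.0]]
contact_force: [-18.2, -0.6, 10.7]
finger_gap: -0.0001
```

Call:
step_arm --commands '[{"tx": 0,"ty": 1,"tz": 0,"roll": 0,"grip": 0},{"tx": 0,"ty": 1,"tz": 0,"roll": 0,"grip": 0}]'

```text
clock: 10.13
tcp_pos: [0.4769, -0.0433, -0.0199]
ee_rot: [[0.037, 0.999, -0.009], [0.999, -0.037, -0.0], [-0.0, -0.009, -1.0]]
contact_force: [-19.0, -1.1, 12.0]
finger_gap: -0.0003
```

```bash
python3 -c "
from h import *
crops('12c',())
save(arm.get_image('wrist'),'w12')"
```

```text
clock 10.1333 board xy -0.06438235118905401 0.0204168169960076 z -0.019850901433565826 F [-19.0365  -1.0668  11.9781] rot [ 0.9993 -0.037 ]
```

View pics/side12c.png

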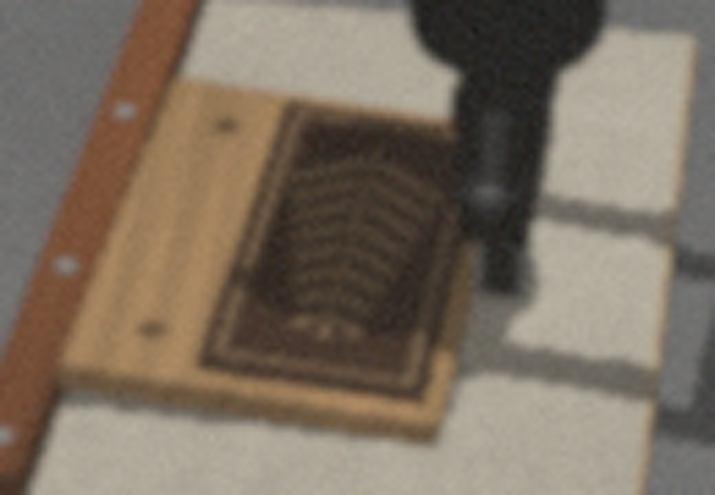

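View pics/w12.png

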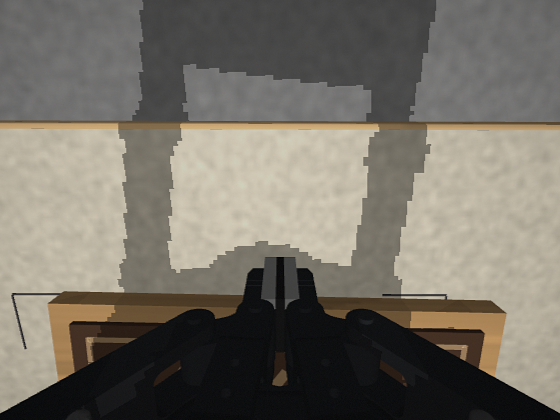

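The force rises to 19 N and the block is stopped. Both pencil marks now show, at (13,295) and (446,296). The near edge runs from (62,292) to (492,301), so the left side is at the stop and the right side still lags about 4 mm. I'll back off and push near the right end.

Call:
step_arm --commands '[{"tx": 0,"ty": -10,"tz": 0,"roll": 0,"grip": 0},{"tx": 0,"ty": -14,"tz": 0,"roll": 0,"grip": 0},{"tx": -30,"ty": -14,"tz": 0,"roll": 0,"grip": 0},{"tx": -60,"ty": -14,"tz": 0,"roll": 0,"grip": 0},{"tx": -60,"ty": -14,"tz": 0,"roll": 0,"grip": 0}]'

```text
clock: 10.7
tcp_pos: [0.4653, -0.1065, -0.0191]
ee_rot: [[0.039, 0.999, 0.002], [0.999, -0.039, -0.003], [-0.003, 0.003, -1.0]]
contact_force: [0.5, 0.2, -0.2]
finger_gap: 0.0003
```

Call:
step_arm --commands '[{"tx": 0,"ty": 3,"tz": 0,"roll": 0,"grip": 0},{"tx": 0,"ty": 6,"tz": 0,"roll": 0,"grip": 0},{"tx": 0,"ty": 8,"tz": 0,"roll": 0,"grip": 0},{"tx": 0,"ty": 9,"tz": 0,"roll": 0,"grip": 0}]'

```text
clock: 11.03
tcp_pos: [0.4735, -0.1023, -0.0197]
ee_rot: [[0.036, 0.999, -0.001], [0.999, -0.036, -0.0], [-0.0, -0.001, -1.0]]
contact_force: [-5.8, -0.4, 4.5]
finger_gap: 0.0001
```

Call:
step_arm --commands '[{"tx": 0,"ty": 1,"tz": 0,"roll": 0,"grip": 0},{"tx": 0,"ty": 2,"tz": 0,"roll": 0,"grip": 0},{"tx": 0,"ty": 3,"tz": 0,"roll": 0,"grip": 0}]'

```text
clock: 11.28
tcp_pos: [0.4756, -0.1028, -0.0197]
ee_rot: [[0.036, 0.999, -0.003], [0.999, -0.036, -0.001], [-0.001, -0.003, -1.0]]
contact_force: [-6.0, -1.1, 4.5]
finger_gap: 0.0001
```

Call:
step_arm --commands '[{"tx": 0,"ty": 1,"tz": 0,"roll": 0,"grip": 0},{"tx": 0,"ty": 2,"tz": 0,"roll": 0,"grip": 0},{"tx": 0,"ty": 3,"tz": 0,"roll": 0,"grip": 0}]'

```text
clock: 11.53
tcp_pos: [0.4763, -0.1029, -0.0198]
ee_rot: [[0.036, 0.999, -0.008], [0.999, -0.036, -0.0], [-0.001, -0.008, -1.0]]
contact_force: [-18.8, -1.2, 13.1]
finger_gap: 0.0002
```

```bash
python3 -c "
from h import *
crops('13c',())
save(arm.get_image('wrist'),'w13')"
```

```text
clock 11.5333 board xy -0.06283935433176553 -0.03918779525054562 z -0.019771186491958748 F [-18.7588  -1.1959  13.0848] rot [ 0.9993 -0.0361]
```

View pics/w13.png

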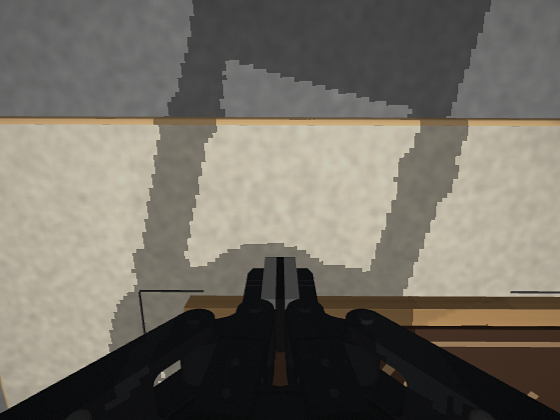

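View pics/scene13c.png

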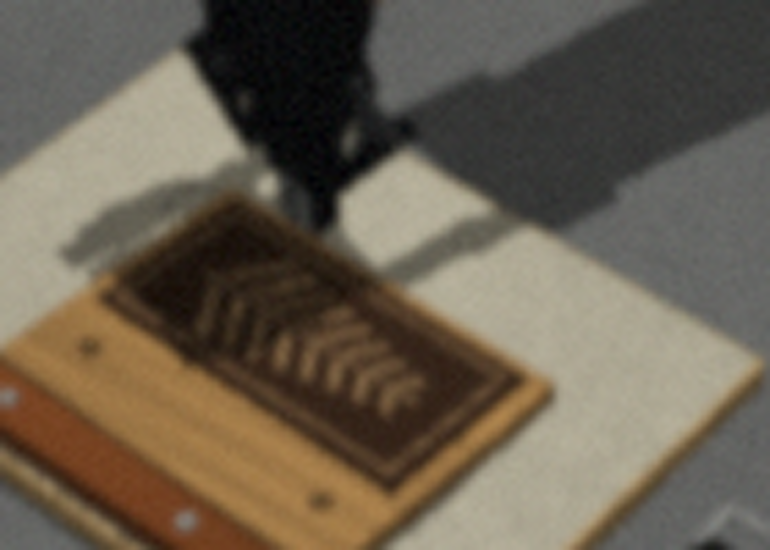

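The near edge is now parallel to the board: its bottom edge is at row 296–297 all along, with the mark lines at row 291. The force jumped to 19 N, so the block is square on the stop. Its right corner (188) lies about 20 mm left of the mark (140) after allowing for the mark's margin. Backing off, lifting, and going round to the left edge.

Call:
step_arm --commands '[{"tx": 0,"ty": -12,"tz": 0,"roll": 0,"grip": 0},{"tx": 0,"ty": -20,"tz": -15,"roll": 0,"grip": 0},{"tx": 0,"ty": -20,"tz": -50,"roll": 0,"grip": 0},{"tx": 20,"ty": -10,"tz": -70,"roll": 0,"grip": 0},{"tx": 54,"ty": 0,"tz": -70,"roll": 0,"grip": 0}]'

```text
clock: 12.1
tcp_pos: [0.4849, -0.0506, 0.0562]
ee_rot: [[0.04, 0.999, 0.01], [0.999, -0.04, -0.003], [-0.002, 0.01, -1.0]]
contact_force: [2.2, -0.4, 1.2]
finger_gap: -0.0003
```

Call:
step_arm --commands '[{"tx": 30,"ty": 20,"tz": 0,"roll": 0,"grip": 0},{"tx": 65,"ty": 40,"tz": 0,"roll": 0,"grip": 0},{"tx": 100,"ty": 60,"tz": 0,"roll": 0,"grip": 0},{"tx": 135,"ty": 80,"tz": 0,"roll": 0,"grip": 0},{"tx": 140,"ty": 90,"tz": 0,"roll": 0,"grip": 0}]'

```text
clock: 12.52
tcp_pos: [0.578, 0.0939, 0.05]
ee_rot: [[0.031, 1.0, 0.001], [1.0, -0.031, 0.003], [0.003, 0.001, -1.0]]
contact_force: [-0.6, 0.1, -0.3]
finger_gap: 0.0001
```

```bash
python3 -c "
from h import *
tcp()
save(arm.get_image('wrist'),'w14');save(arm.get_image('scene'),'s14')"
```

```text
clock 12.5167 board xy 0.031827932075502365 0.1611646108755491 z 0.04999134435092423 F [-0.6119  0.0802 -0.3499] rot [ 0.9995 -0.0313]
```

View pics/w14.png

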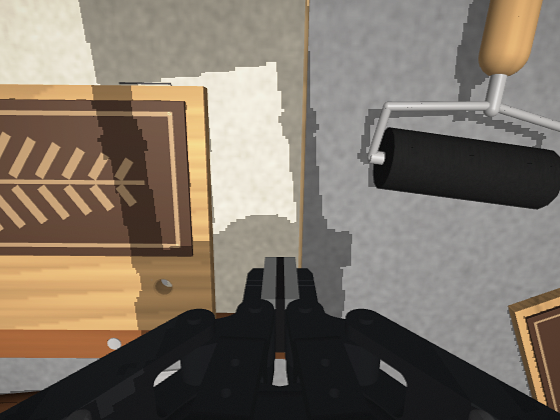

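View pics/s14.png

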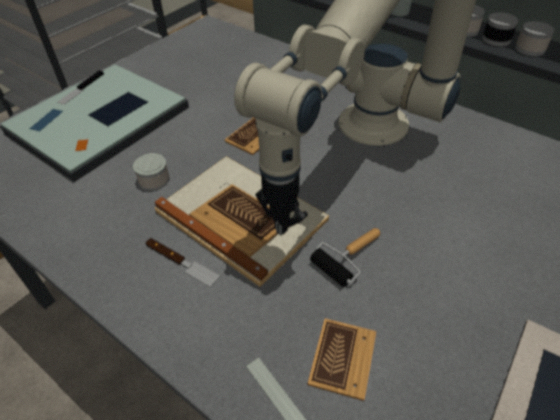

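The fingers are over bare board, left of the block (left edge at col 210, roller end at col 375). Clear to descend.

Call:
step_arm --commands '[{"tx": 0,"ty": 0,"tz": 30,"roll": 0,"grip": 0},{"tx": 0,"ty": 0,"tz": 55,"roll": 0,"grip": 0},{"tx": 0,"ty": 0,"tz": 64,"roll": 0,"grip": 0},{"tx": 0,"ty": 0,"tz": 68,"roll": 0,"grip": 0},{"tx": 0,"ty": 0,"tz": 68,"roll": 0,"grip": 0}]'

```text
clock: 13.03
tcp_pos: [0.5758, 0.0869, -0.0183]
ee_rot: [[0.037, 0.999, -0.002], [0.999, -0.037, -0.0], [-0.0, -0.002, -1.0]]
contact_force: [-0.7, -1.3, 0.1]
finger_gap: 0.0003
```

```bash
python3 -c "
from h import *
crops('15c',(.037,))
save(arm.get_image('wrist'),'w15')"
```

```text
clock 13.0333 board xy 0.029820242918201092 0.1540434234382372 z -0.018283882345421568 F [-0.6547 -1.2507  0.089 ] rot [ 0.9993 -0.0374]
```

View pics/w15.png

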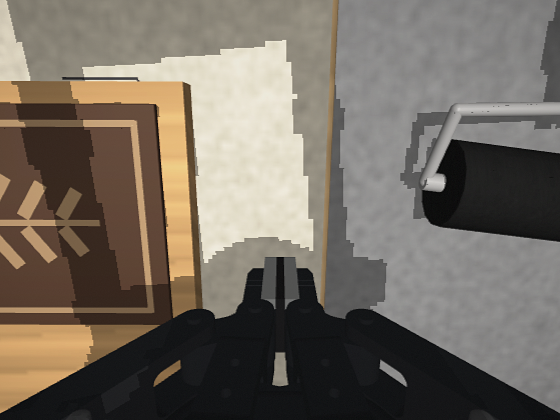

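View pics/scene15c.png

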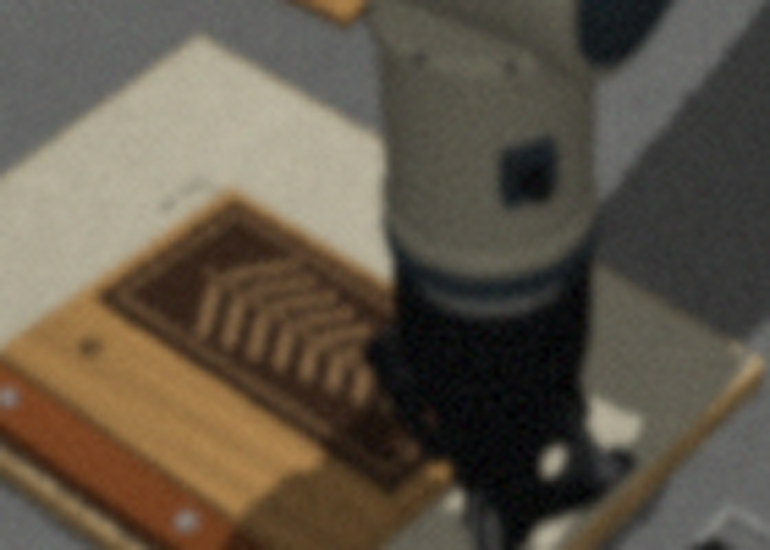

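The fingers are beside the left edge, level with the block's middle. Approaching in -y.

Call:
step_arm --commands '[{"tx": -5,"ty": 0,"tz": 0,"roll": 0,"grip": 0},{"tx": -10,"ty": 0,"tz": 0,"roll": 0,"grip": 0},{"tx": -14,"ty": 0,"tz": 0,"roll": 0,"grip": 0},{"tx": -16,"ty": 0,"tz": 0,"roll": 0,"grip": 0}]'

```text
clock: 13.52
tcp_pos: [0.5763, 0.0705, -0.0172]
ee_rot: [[0.037, 0.999, 0.001], [0.999, -0.037, -0.0], [-0.0, 0.001, -1.0]]
contact_force: [-0.3, -0.8, -0.1]
finger_gap: -0.0002
```

Call:
step_arm --commands '[{"tx": -1.5,"ty": 0,"tz": 0,"roll": 0,"grip": 0},{"tx": -3,"ty": 0,"tz": 0,"roll": 0,"grip": 0},{"tx": -4.5,"ty": 0,"tz": 0,"roll": 0,"grip": 0},{"tx": -6,"ty": 0,"tz": 0,"roll": 0,"grip": 0}]'

```text
clock: 13.85
tcp_pos: [0.5757, 0.0653, -0.0178]
ee_rot: [[0.037, 0.999, -0.0], [0.999, -0.037, 0.0], [0.0, -0.0, -1.0]]
contact_force: [-0.1, 0.1, 0.7]
finger_gap: 0.0005
```

Call:
step_arm --commands '[{"tx": -1.5,"ty": 0,"tz": 0,"roll": 0,"grip": 0},{"tx": -3,"ty": 0,"tz": 0,"roll": 0,"grip": 0},{"tx": -4,"ty": 0,"tz": 0,"roll": 0,"grip": 0}]'

```text
clock: 14.1
tcp_pos: [0.5756, 0.0618, -0.0177]
ee_rot: [[0.037, 0.999, -0.0], [0.999, -0.037, 0.001], [0.001, -0.0, -1.0]]
contact_force: [0.0, 1.8, 0.7]
finger_gap: 0.0002
```

```bash
python3 -c "
from h import *
crops('16c',())
save(arm.get_image('wrist'),'w16')"
```

```text
clock 14.1 board xy 0.030552119463924013 0.12894509817175975 z -0.01771612140293951 F [0.031  1.8022 0.6535] rot [ 0.9993 -0.0365]
```

View pics/w16.png

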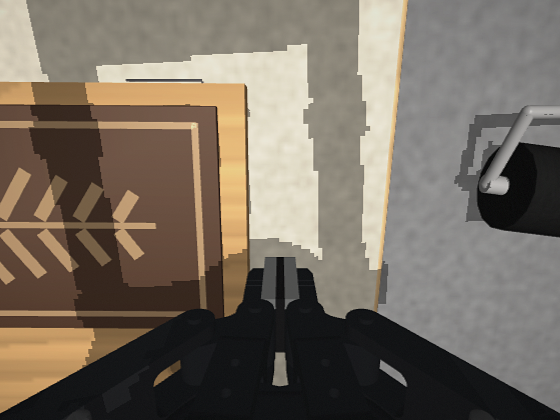

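View pics/side16c.png

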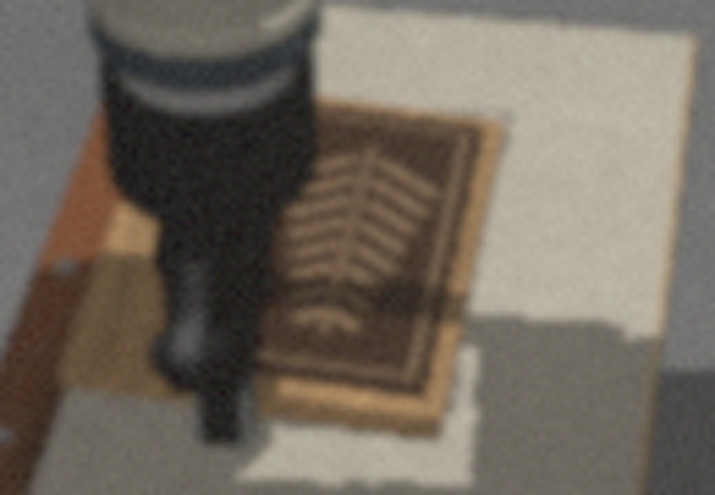

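Contact is starting (1.8 N). Tip at side crop (225,435), against the left edge. Pushing on.

Call:
step_arm --commands '[{"tx": -1.5,"ty": 0,"tz": 0,"roll": 0,"grip": 0},{"tx": -3,"ty": 0,"tz": 0,"roll": 0,"grip": 0},{"tx": -4.5,"ty": 0,"tz": 0,"roll": 0,"grip": 0},{"tx": -6,"ty": 0,"tz": 0,"roll": 0,"grip": 0}]'

```text
clock: 14.58
tcp_pos: [0.5754, 0.0553, -0.0177]
ee_rot: [[0.037, 0.999, -0.0], [0.999, -0.037, 0.0], [0.0, -0.0, -1.0]]
contact_force: [-0.2, 1.6, -0.2]
finger_gap: 0.0004
```

Call:
step_arm --commands '[{"tx": -1.5,"ty": 0,"tz": 0,"roll": 0,"grip": 0},{"tx": -3,"ty": 0,"tz": 0,"roll": 0,"grip": 0},{"tx": -4,"ty": 0,"tz": 0,"roll": 0,"grip": 0}]'

```text
clock: 14.83
tcp_pos: [0.5752, 0.0512, -0.0177]
ee_rot: [[0.037, 0.999, -0.0], [0.999, -0.037, -0.0], [-0.0, -0.0, -1.0]]
contact_force: [0.3, 2.0, -0.3]
finger_gap: -0.0002
```

```bash
python3 -c "
from h import *
crops('17c',())
save(arm.get_image('wrist'),'w17')"
```

```text
clock 14.8333 board xy 0.030548153356035942 0.11833580803402241 z -0.017731349268038682 F [ 0.3475  2.0064 -0.2985] rot [ 0.9993 -0.037 ]
```

View pics/w17.png

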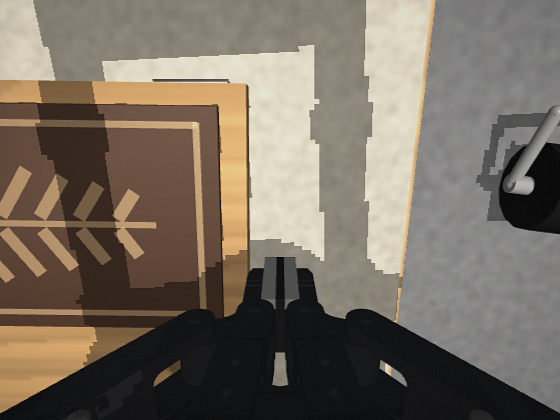

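View pics/side17c.png

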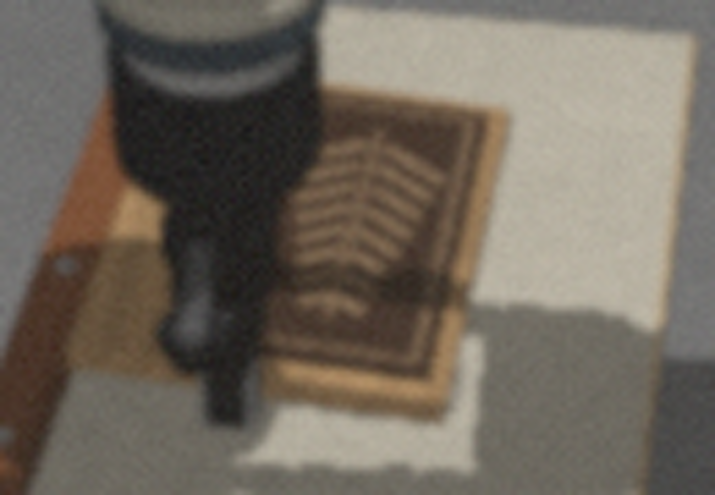

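The block follows at about 2 N and has about 8–9 mm to go (mark corner 229, block corner about 246). A very slight clockwise creep shows, so I'll shift the contact 10 mm nearer the robot and continue.

Call:
step_arm --commands '[{"tx": 3,"ty": 0,"tz": 0,"roll": 0,"grip": 0},{"tx": 3,"ty": -10,"tz": 0,"roll": 0,"grip": 0},{"tx": 0,"ty": -10,"tz": 0,"roll": 0,"grip": 0},{"tx": -1.5,"ty": -10,"tz": 0,"roll": 0,"grip": 0},{"tx": -3,"ty": -10,"tz": 0,"roll": 0,"grip": 0}]'

```text
clock: 15.4
tcp_pos: [0.5647, 0.0495, -0.0178]
ee_rot: [[0.037, 0.999, -0.001], [0.999, -0.037, 0.001], [0.001, -0.001, -1.0]]
contact_force: [-3.0, 5.3, 0.2]
finger_gap: 0.0006
```

Call:
step_arm --commands '[{"tx": -1,"ty": 0,"tz": 0,"roll": 0,"grip": 0},{"tx": -2,"ty": 0,"tz": 0,"roll": 0,"grip": 0},{"tx": -3,"ty": 0,"tz": 0,"roll": 0,"grip": 0}]'

```text
clock: 15.65
tcp_pos: [0.565, 0.0459, -0.0179]
ee_rot: [[0.037, 0.999, -0.001], [0.999, -0.037, 0.0], [0.0, -0.001, -1.0]]
contact_force: [-0.6, 1.1, -0.6]
finger_gap: -0.0002
```

```bash
python3 -c "
from h import *
crops('18c',())
save(arm.get_image('wrist'),'w18')"
```

```text
clock 15.65 board xy 0.02054853405351591 0.11269257039734185 z -0.017916940235524613 F [-0.5805  1.1161 -0.6207] rot [ 0.9993 -0.0367]
```

View pics/w18.png

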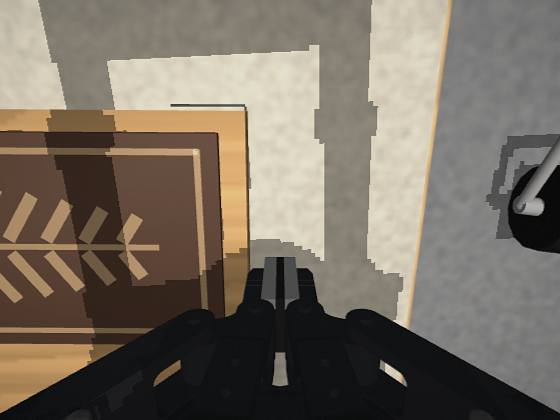

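View pics/scene18c.png

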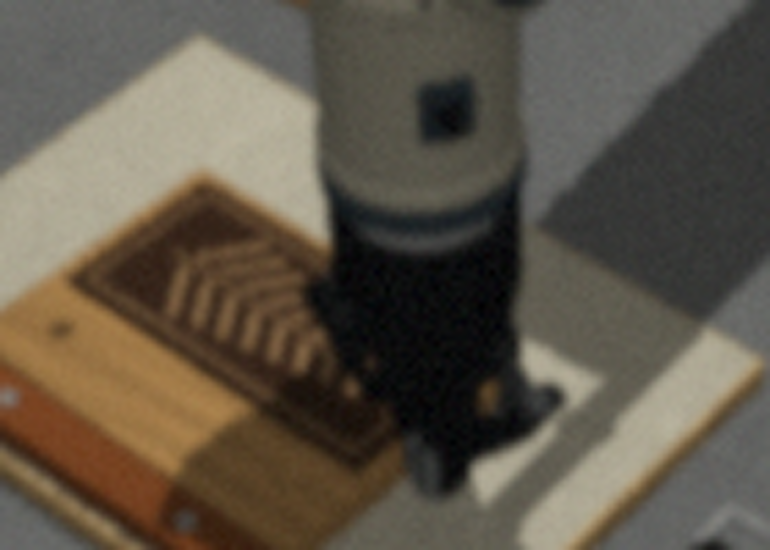

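Mark corner at (245,105), block corner at (246,110): about 2 mm left. Continuing in 1 mm steps.

Call:
step_arm --commands '[{"tx": -0.7,"ty": 0,"tz": 0,"roll": 0,"grip": 0},{"tx": -1.4,"ty": 0,"tz": 0,"roll": 0,"grip": 0}]'

```text
clock: 15.97
tcp_pos: [0.5654, 0.0441, -0.0175]
ee_rot: [[0.037, 0.999, 0.001], [0.999, -0.037, -0.0], [-0.0, 0.001, -1.0]]
contact_force: [0.8, -0.1, -0.6]
finger_gap: 0.0
```

Call:
step_arm --commands '[{"tx": -0.5,"ty": 0,"tz": 0,"roll": 0,"grip": 0},{"tx": -1,"ty": 0,"tz": 0,"roll": 0,"grip": 0}]'

```text
clock: 16.13
tcp_pos: [0.5651, 0.0432, -0.0176]
ee_rot: [[0.037, 0.999, 0.0], [0.999, -0.037, -0.0], [-0.0, 0.0, -1.0]]
contact_force: [0.2, 0.4, -0.1]
finger_gap: -0.0001
```

```bash
python3 -c "
from h import *
crops('19c',())
save(arm.get_image('wrist'),'w19')"
```

```text
clock 16.1333 board xy 0.02072216560924753 0.11001503668085318 z -0.01759241530106284 F [ 0.2117  0.414  -0.0655] rot [ 0.9993 -0.0369]
```

View pics/w19.png

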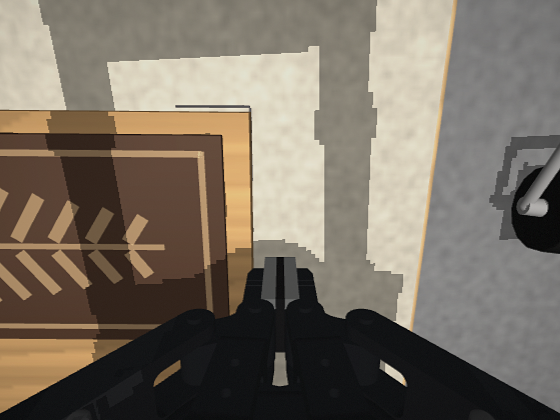

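View pics/scene19c.png

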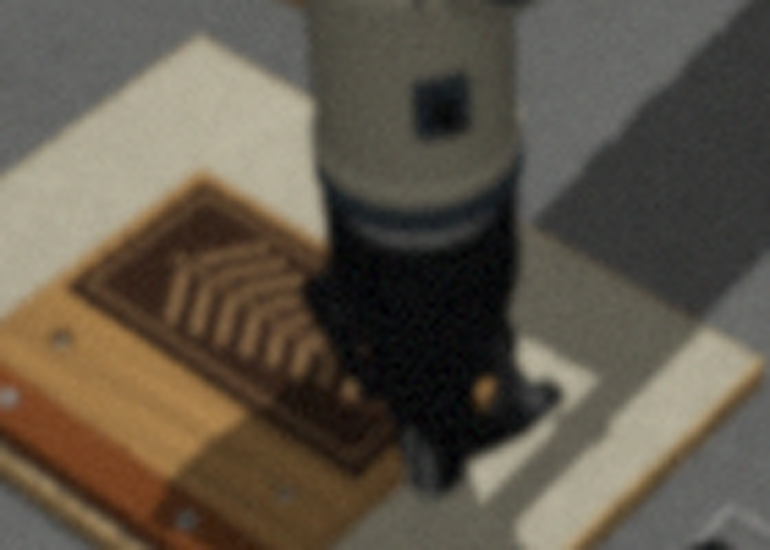

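The force vanished, and a light dot (pin top) now shows in each hole at scene crop (62,338) and (288,492). It seems to have dropped. Retreating up and away to check.

Call:
step_arm --commands '[{"tx": 12,"ty": 0,"tz": 0,"roll": 0,"grip": 0},{"tx": 25,"ty": 0,"tz": 0,"roll": 0,"grip": 0},{"tx": 25,"ty": 0,"tz": -40,"roll": 0,"grip": 0},{"tx": 25,"ty": 0,"tz": -80,"roll": 0,"grip": 0},{"tx": 25,"ty": -30,"tz": -110,"roll": 0,"grip": 0}]'

```text
clock: 16.7
tcp_pos: [0.5389, 0.0708, 0.0937]
ee_rot: [[0.036, 0.999, 0.002], [0.999, -0.036, 0.0], [0.0, 0.002, -1.0]]
contact_force: [0.1, 0.4, 0.9]
finger_gap: 0.0001
```

Call:
step_arm --commands '[{"tx": 0,"ty": -30,"tz": -30,"roll": 0,"grip": 0},{"tx": 0,"ty": -60,"tz": -60,"roll": 0,"grip": 0},{"tx": -20,"ty": -95,"tz": -80,"roll": 0,"grip": 0},{"tx": -50,"ty": -120,"tz": -100,"roll": 0,"grip": 0},{"tx": -80,"ty": -130,"tz": -120,"roll": 0,"grip": 0}]'

```text
clock: 17.12
tcp_pos: [0.4021, -0.0024, 0.2121]
ee_rot: [[0.032, 0.999, 0.001], [0.999, -0.032, 0.001], [0.001, 0.001, -1.0]]
contact_force: [1.0, -1.2, 0.5]
finger_gap: 0.0002
```

```bash
python3 -c "
from h import *
crops('20c',())
save(arm.get_image('wrist'),'w20')"
```

```text
clock 17.1167 board xy -0.14055509219776047 0.05865739586311648 z 0.2120793925081711 F [ 1.0194 -1.2037  0.5262] rot [ 0.9995 -0.032 ]
```

View pics/w20.png

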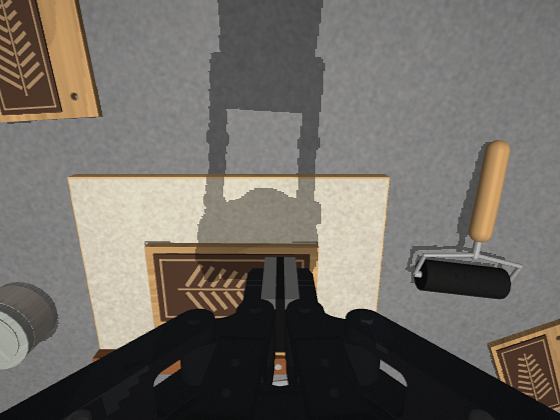

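View pics/scene20c.png

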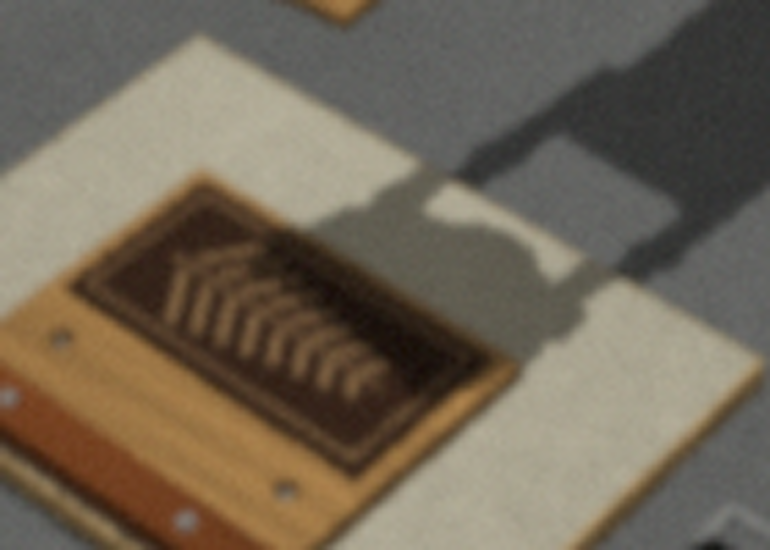

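View pics/side20c.png

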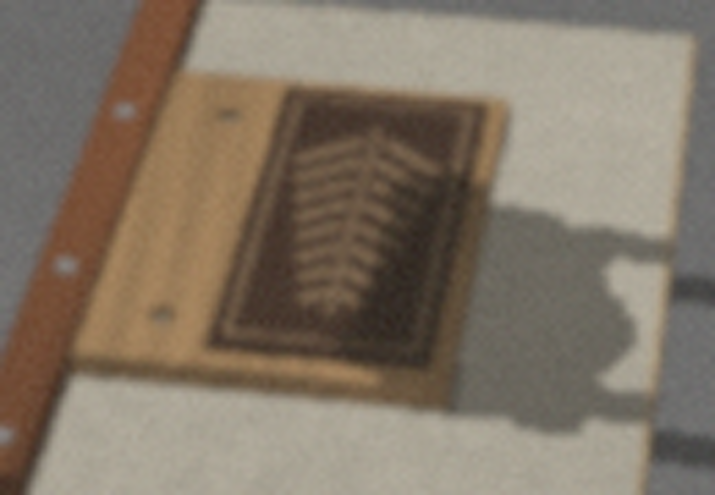

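In both pictures the block looks flat: the shadow gap under its far edge is gone, and a grey pin top shows in each hole. The marks frame the near corners at wrist (146,243) and (318,243). Numeric check: overlaying the predicted outline, seated against tilted.

```bash
python3 - <<'E'
from h import *
bo=np.array([.5405,-.066]);c,s=np.cos(-.0356),np.sin(-.0356)
W=lambda x,y,z:np.array([bo[0]+c*x-s*y,bo[1]+s*x+c*y,z])
for n,a in(('side',(140,230,200,330)),('scene',(165,265,180,310))):
    p=arm.get_image(n);im=cv2.cvtColor(p['image'],cv2.COLOR_RGB2BGR)[a[0]:a[1],a[2]:a[3]]
    im=cv2.resize(im,None,fx=6,fy=6,interpolation=cv2.INTER_CUBIC)
    P=lambda x,y,z:(lambda q:(int((q[1]-a[2]+.5)*6),int((q[0]-a[0]+.5)*6)))(proj(p,W(x,y,z)))
    for dz,col in((0,(0,255,0)),(.009,(0,0,255))):
        pts=[P(-.0505,-.1,.03),P(.0995,-.1,.03+dz),P(.0995,.1,.03+dz),P(-.0505,.1,.03)]
        cv2.polylines(im,[np.array(pts)],True,col,1)
    cv2.polylines(im,[np.array([P(-.13,-.18,.018),P(.13,-.18,.018),P(.13,.18,.018),P(-.13,.18,.018)])],True,(255,0,0),1)
    for y in(-.07,.07):cv2.circle(im,P(.0695,y,.027),3,(255,255,0),1)
    cv2.imwrite(f'pics/{n}21.png',im)
    for q in('hole_left','hole_right'):
        for m in arm.mark_of(p,q)[:3]:
            g=ray(p,*m['centre'],.022)[:2]-bo;print(n,q,round(m['confidence'],2),c*g[0]+s*g[1],-s*g[0]+c*g[1])
E
```

```text
side hole_left 0.72 0.08350459605043992 0.4403019346516874
side hole_left 0.6 0.06942969000572503 0.07495968802850296
side hole_left 0.2 0.061842140404387395 -0.05906316631268323
side hole_right 0.95 -0.2121438933549102 -0.13062241757913498
side hole_right 0.79 0.06398468166928441 -0.05875568605759546
side hole_right 0.75 0.17252255870448432 0.4801726118839323
scene hole_left 0.95 0.09878396271546648 0.43012763566098183
scene hole_left 0.88 0.07812434081732324 0.06704145090376895
scene hole_left 0.66 -0.3012247271215779 -0.1476519988409034
scene hole_right 0.88 -0.19485640207561306 -0.1529051287838259
scene hole_right 0.61 0.19296399092804783 0.46711946085969996
scene hole_right 0.56 0.07952597165166411 -0.06899220048973273
```

View pics/side21.png

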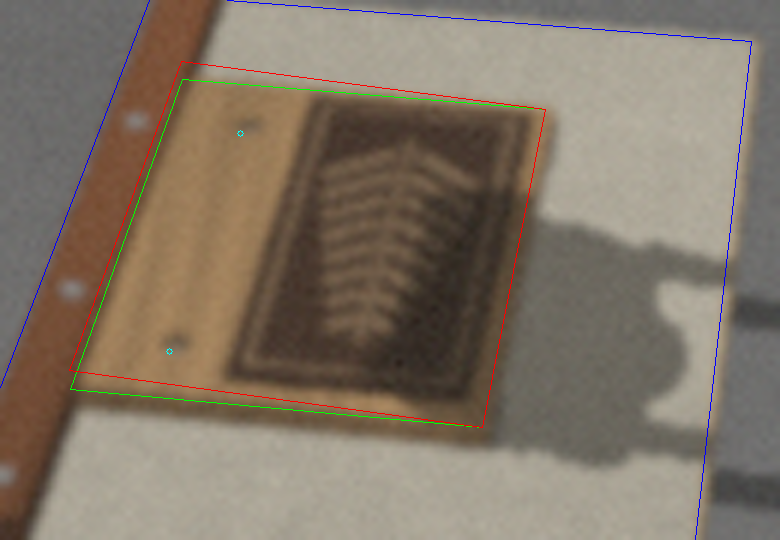

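View pics/scene21.png

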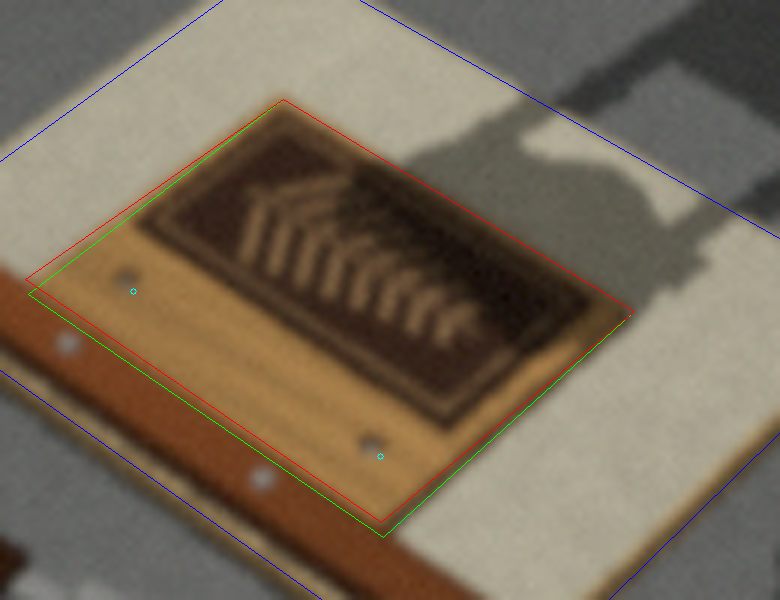

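The block's outline follows the seated (green) shape and slope in both pictures, within the 1–2 px calibration offset. One closer wrist look into the holes to confirm.

Call:
step_arm --commands '[{"tx": 35,"ty": 15,"tz": 0,"roll": 0,"grip": 0},{"tx": 70,"ty": 40,"tz": 0,"roll": 0,"grip": 0},{"tx": 105,"ty": 70,"tz": 20,"roll": 0,"grip": 0},{"tx": 130,"ty": 100,"tz": 40,"roll": 0,"grip": 0},{"tx": 130,"ty": 120,"tz": 60,"roll": 0,"grip": 0}]'

```text
clock: 17.98
tcp_pos: [0.5305, 0.1262, 0.1505]
ee_rot: [[0.032, 0.999, 0.002], [0.999, -0.032, 0.002], [0.002, 0.002, -1.0]]
contact_force: [0.2, 0.7, 0.5]
finger_gap: -0.0
```

```bash
python3 - <<'E'
from h import *
tcp();p=arm.get_image('wrist');save(p,'w22')
bo=np.array([.5405,-.066]);c,s=np.cos(-.0356),np.sin(-.0356)
for y in(-.07,.07):print(proj(p,[bo[0]+c*.0695-s*y,bo[1]+s*.0695+c*y,.028])[::-1])
E
```

```text
clock 17.9833 board xy -0.016837187266448554 0.19171444480748817 z 0.15053136769810632 F [0.1885 0.658  0.4723] rot [ 0.9995 -0.032 ]
(np.float64(8.954152559767294), np.float64(273.97616643646785))
(np.float64(153.38647229162927), np.float64(274.2933184118739))
```

View pics/w22.png

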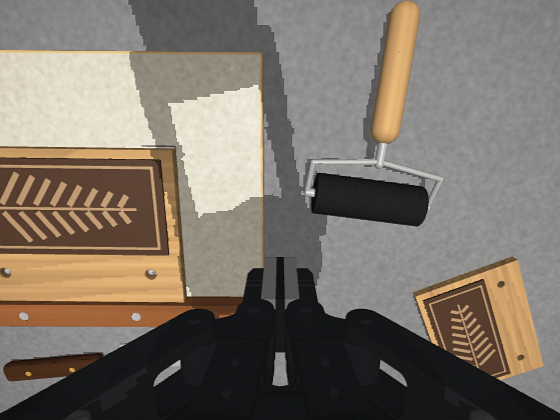

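```bash
python3 - <<'E'
import cv2
im=cv2.imread('pics/w22.png');a=im[240:330,0:200]
cv2.imwrite('pics/w22c.png',cv2.resize(a,None,fx=4,fy=4,interpolation=cv2.INTER_CUBIC))
E
```

```text
(no output)
```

View pics/w22c.png

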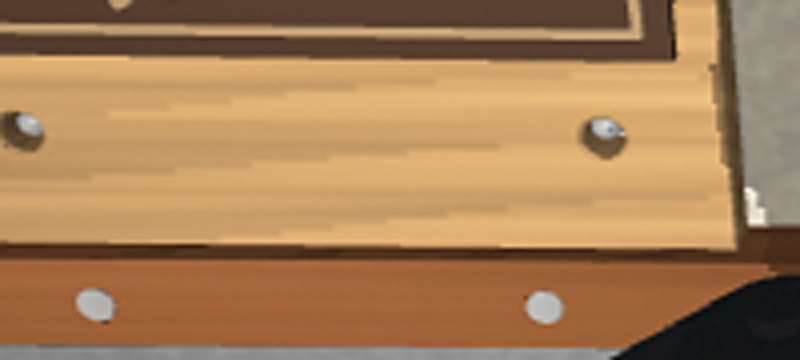

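The crop shows a steel pin top inside both holes, at (6,272) and (151,273), within 3 px of the predicted pin positions. The far edge is parallel and close to the stop. Handing in.

```bash
python3 -c "
from h import *
print(arm.hand_in())"
```

```text
the job is handed in; nothing more can be done
None
```

The lino block is seated on both pins and lies flat on the register board, and the job was handed in at about 18 s of the 58 s allowed. I pushed its near edge to the stop, squared it with a push near the right end, then slid it about 20 mm right from the left edge until it dropped. It was only pushed; the highest force I read at the tool was about 23 N.

**Last checks**
- **Pins:** A steel pin top shows inside both holes, within 3 px of where the pins should be.
- **Position:** The outline matches the seated, level shape in the side and scene views to 1–2 px. The far edge is parallel to the stop, and the near corners sit within the pencil marks.
- **Other items:** The roller and tin show no sign of having moved. I saw only part of the knife in the last view and did not measure any of the three.

**What disagreed**
- **Tool height:** The fingertips in the pictures were about 37 mm higher than the reported tool position. My first push therefore passed over the near edge without touching it, with no force beyond noise. I then set the height from the pictures.
- **Lino clearance:** During that first pass the fingertips were near the lino's edge, roughly 25 mm above it.
- **Trained networks:** At the end they placed the holes 5–11 mm off in places. I relied on the wrist close-up instead.

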